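# Nest the used lunch bowls to soak, a shot of dish spray in each

### The arm

A 6-joint arm with a two-finger parallel gripper is mounted at the origin on the work surface. World frame = base frame: x ahead of the robot, y to its left, z up, the work surface at z = 0. Lengths are in m, angles in rad, forces in N, time in s.
With the tool pointing down it reaches from about 0.35 to 0.875 m from the base axis. Payload 4.2 kg.
Tool frame: the origin (TCP) lies at the very end of the fingers, on their centre line; the grasp point (between the pads) lies 19 mm behind it; x points along the fingers, y is the direction in which the jaws open and shut, and the axes are right-handed (so a half turn about x gives the same grasp; the last joint's range is limited). The gripper opens to 87 mm and grips with 3 to 60 N. Pads are 19 mm wide; open, the fingers measure 117 mm over their backs; the gripper's body (75 mm by 190 mm) begins 51 mm behind the grasp point.
Start: joints at [1.473, 0.385, 0.008, 0, -1.194, -0.259], TCP at [0.218, 0.586, 0.223] pointing down, gripper open.
Joint ranges: [-3.14, 3.14], [-1.21, 2.06], [-1.07, 1.41], [-3.16, 2.05], [-2.99, -0.16], [-3.1, 3.1]. Speed limits (rad/s): [2.79, 2.79, 3.14, 3.14, 3.14, 3.14].

### API

Orientations are given as a unit quaternion [w, x, y, z].
In Python, from workcell import bot gives the robot as it stands.
- The arm moves only by the shell command python3 -m jog 'ROWS'. ROWS is JSON, a list of rows, each a list of 5 numbers: the shift along the tool's x, y, z in mm, then the turn about the tool's x in degrees, then the finger opening in mm, from 0 to 87. A call has 1 to 12 rows; each row shifts and turns the pose as measured when the row begins, along the tool's axes as they then stand; what a row does not reach is not made up. A row lasts 1/8 s, in which the tool goes at most 62.5 mm and 10.7 degrees, less where a joint would pass 70% of its speed; a pose out of reach is approached as far as the arm can. A call is refused whole if a number of a shift passes 62.5 or a number of a turn 10.7, either way. A call with a gripper value outside its range is refused whole. The fingers move at their own pace and stop on an object; the grip force is fixed at half the most. Time passes only in rows, so rows that do not move let the fingers close. It gives the time, the measured TCP pose, the force and the opening at its end, in the units of the state.
- bot.observe(): the state, without advancing time (a new reading comes with each control period).
- bot.read_camera(name): name is "scene" or "top" or "wrist"; returns a dict with "frame" (480x640x3 uint8, red, green, blue), "fovy" (degrees; the focal length in pixels is half the picture's height over the tangent of half this angle, whatever the lens; pixels are square), "cx", "cy" (the principal point, pixels), "cam_to_world" (4x4, takes a point from camera to world coordinates). Camera axes: x right, y down, z forward; pixel columns grow to the right and rows downward; lengths in m; the calibration is good to about 2 mm. A picture is of the moment at which its call begins. There is no depth.
- bot.close_job(): hands the job in, once; it reports no verdict.
The state is a dict: "time_s": time; "joints": joint angles; "joint_vel": joint speeds; "effort": joint torques, N m; "tcp_pos": TCP position; "eef_rot": TCP orientation; "ft_force": force on the tool from outside, world axes, zero at the start; "torque": the same for the moment, N m; "gripper_width": finger opening in m.
Only numpy, scipy, OpenCV 4.12 (cv2) and the standard library are available. Lean on these libraries where they do the work, as an engineer would, in place of code of your own. Each camera call takes 0.05 s, during which the arm holds its last target.

### The job

Leave the used lunch bowls to soak by the sink: stand the largest on the round mat in front of the clamped spray canister and give it a shot of dish spray, pressing its sprung orange cap fully down and letting it come back up. Then set the next smaller bowl that is there down level inside it and spray that one, and so on down to the smallest, so that every bowl gets its spray before the next goes in. Leave the finished nest standing on the middle of the mat, spray only while there is a bowl on the mat, and do not disturb anything else on the worktop.

Things in the scene. Friction and masses are not known exactly. Their poses are not given: they have to be found in the camera images.
- bowl_1: largest lunch bowl, blue, round, 176 mm across outside the rim, 82 mm high; wall 8 mm thick, base 14 mm thick (what is nested in it stands 14 mm above its underside), top 18 mm of the wall vertical, then tapering to 152 mm at the foot; about 220 g. Origin: centre of its underside, z up. Take it by the rim from above, one finger inside, one outside, 10 mm deep. Always there.
- bowl_2: second largest lunch bowl, white, round, 148 mm across outside the rim, 80 mm high; wall 8 mm thick, base 14 mm thick (what is nested in it stands 14 mm above its underside), top 18 mm of the wall vertical, then tapering to 124 mm at the foot; about 170 g. Origin: centre of its underside, z up. Take it by the rim from above, one finger inside, one outside, 10 mm deep. May be absent.
- bowl_3: middle lunch bowl, green, round, 120 mm across outside the rim, 78 mm high; wall 8 mm thick, base 14 mm thick (what is nested in it stands 14 mm above its underside), top 18 mm of the wall vertical, then tapering to 96 mm at the foot; about 130 g. Origin: centre of its underside, z up. Take it by the rim from above, one finger inside, one outside, 10 mm deep. May be absent.
- bowl_4: second smallest lunch bowl, yellow, round, 92 mm across outside the rim, 76 mm high; wall 8 mm thick, base 14 mm thick (what is nested in it stands 14 mm above its underside), top 18 mm of the wall vertical, then tapering to 68 mm at the foot; about 95 g. Origin: centre of its underside, z up. Take it by the rim from above, one finger inside, one outside, 10 mm deep. May be absent.
- bowl_5: smallest lunch bowl, red, round, 64 mm across outside the rim, 74 mm high; wall 8 mm thick, base 14 mm thick (what is nested in it stands 14 mm above its underside), top 18 mm of the wall vertical, then tapering to 40 mm at the foot; about 65 g. Origin: centre of its underside, z up. Take it by the rim from above, one finger inside, one outside, 10 mm deep. May be absent.
- mat: round light grey rubber mat with a black edge ring, 180 mm across, 3 mm thick, fixed to the worktop; origin at the centre of its underside. It lies 175 mm from the canister's axis, in front of the nozzle.
- canister: white dish-spray canister with a green band, 64 mm across, clamped in a dark holder 90 mm across screwed to the worktop, upright and immovable; 196 mm high to the top of its spray cap. Origin on its axis at the worktop; its -x points to the middle of the mat
- cap_pad (a point): middle of the finger pad (red spot) on top of the front end of the canister's orange spray cap, 196 mm above the worktop when up, 14 mm in front (-x of the canister) of the canister's axis. The cap is a flat paddle 64 mm long and 34 mm wide, hinged at its back 40 mm behind this point; the point goes down 8 mm with it. Its z axis is vertical when the cap is up
- spray_cap (a joint): how far the orange spray cap is pressed down about its hinge, rad: 0 up, 0.2 fully down. A spring holds it up: at the pad 3 N to start it, 6.5 N fully down (more nearer the hinge); it comes back up by itself when let go
- mug: white mug, 82 mm across, 95 mm high, its handle reaching 78 mm from its axis at its +y, origin at centre of its underside. Bystander, not to be disturbed.
- tumbler: upturned glass tumbler, 72 mm across, 110 mm high, origin at centre of its lower end. Bystander, not to be disturbed.
- marker: yellow marker pen lying flat, 125 mm long, 13 mm thick, along its x. Bystander, not to be disturbed.
- gate_remote: black gate remote, 62 x 36 x 14 mm. Bystander, not to be disturbed.
- torch: black torch lying flat, 140 mm long along its x, 36 mm thick. Bystander, not to be disturbed.
- dish_brush: green and white dish brush lying flat, 220 mm long along its x, 42 mm wide, 20 mm high. Bystander, not to be disturbed.
- spoon: steel spoon lying flat, 170 mm long along its x, up to 52 mm wide, 20 mm high. Bystander, not to be disturbed.

How it is judged:
On the way, in this order (a step that is already met when the one before it is completed fails the run):
1. the largest bowl stands on the mat, let go (horizontal distance between bowl_1 and mat below 0.03 m and z of bowl_1 in the frame of mat below 0.008 m and angle between bowl_1's own z axis and vertical below 0.06 rad and contact force between the fingers and bowl_1 below 0.3 N), for 0.2 s.
2. the largest bowl is sprayed: cap pressed down with it on the mat (horizontal distance between bowl_1 and mat below 0.03 m and z of bowl_1 in the frame of mat below 0.008 m and angle between bowl_1's own z axis and vertical below 0.06 rad and angle between the z axis of cap_pad and the z axis of bowl_1, either way round above 0.12 rad), for 0.1 s.
3. the second largest bowl (if there) is nested in the larger ones, let go (horizontal distance between bowl_2 and bowl_1 below 0.022 m and z of bowl_2 in the frame of bowl_1 between 0.009 and 0.019 m and angle between bowl_2's own z axis and vertical below 0.06 rad and contact force between the fingers and bowl_2 below 0.3 N), for 0.2 s.
4. the second largest bowl (if there) is sprayed where it sits (horizontal distance between bowl_2 and bowl_1 below 0.022 m and z of bowl_2 in the frame of bowl_1 between 0.009 and 0.019 m and angle between bowl_2's own z axis and vertical below 0.06 rad and angle between the z axis of cap_pad and the z axis of bowl_2, either way round above 0.12 rad), for 0.1 s.
5. the middle bowl (if there) is nested in the larger ones, let go (horizontal distance between bowl_3 and bowl_1 below 0.032 m and z of bowl_3 in the frame of bowl_1 between 0.009 and 0.033 m and angle between bowl_3's own z axis and vertical below 0.06 rad and z of bowl_3 in the frame of bowl_2 above 0.009 m and contact force between the fingers and bowl_3 below 0.3 N), for 0.2 s.
6. the middle bowl (if there) is sprayed where it sits (horizontal distance between bowl_3 and bowl_1 below 0.032 m and z of bowl_3 in the frame of bowl_1 between 0.009 and 0.033 m and angle between bowl_3's own z axis and vertical below 0.06 rad and z of bowl_3 in the frame of bowl_2 above 0.009 m and angle between the z axis of cap_pad and the z axis of bowl_3, either way round above 0.12 rad), for 0.1 s.
7. the second smallest bowl (if there) is nested in the larger ones, let go (horizontal distance between bowl_4 and bowl_1 below 0.042 m and z of bowl_4 in the frame of bowl_1 between 0.009 and 0.047 m and angle between bowl_4's own z axis and vertical below 0.06 rad and z of bowl_4 in the frame of bowl_2 above 0.009 m and z of bowl_4 in the frame of bowl_3 above 0.009 m and contact force between the fingers and bowl_4 below 0.3 N), for 0.2 s.
8. the second smallest bowl (if there) is sprayed where it sits (horizontal distance between bowl_4 and bowl_1 below 0.042 m and z of bowl_4 in the frame of bowl_1 between 0.009 and 0.047 m and angle between bowl_4's own z axis and vertical below 0.06 rad and z of bowl_4 in the frame of bowl_2 above 0.009 m and z of bowl_4 in the frame of bowl_3 above 0.009 m and angle between the z axis of cap_pad and the z axis of bowl_4, either way round above 0.12 rad), for 0.1 s.
9. the smallest bowl (if there) is nested in the larger ones, let go (horizontal distance between bowl_5 and bowl_1 below 0.052 m and z of bowl_5 in the frame of bowl_1 between 0.009 and 0.061 m and angle between bowl_5's own z axis and vertical below 0.06 rad and z of bowl_5 in the frame of bowl_2 above 0.009 m and z of bowl_5 in the frame of bowl_3 above 0.009 m and z of bowl_5 in the frame of bowl_4 above 0.009 m and contact force between the fingers and bowl_5 below 0.3 N), for 0.2 s.
10. the smallest bowl (if there) is sprayed where it sits (horizontal distance between bowl_5 and bowl_1 below 0.052 m and z of bowl_5 in the frame of bowl_1 between 0.009 and 0.061 m and angle between bowl_5's own z axis and vertical below 0.06 rad and z of bowl_5 in the frame of bowl_2 above 0.009 m and z of bowl_5 in the frame of bowl_3 above 0.009 m and z of bowl_5 in the frame of bowl_4 above 0.009 m and angle between the z axis of cap_pad and the z axis of bowl_5, either way round above 0.12 rad), for 0.1 s.
At the end, for the whole second after the job is handed in: The largest bowl stands level on the mat, within 30 mm of its middle; every other bowl that is there sits level (within 0.06 rad) down inside the next larger one that is there, its underside seated to about 5 mm; everything at rest and the spray cap fully up (horizontal distance between bowl_1 and mat below 0.03 m and z of bowl_1 in the frame of mat below 0.008 m and angle between each of bowl_1, bowl_2, bowl_3, bowl_4, bowl_5's own z axis and vertical below 0.06 rad and horizontal distance between bowl_2 and bowl_1 below 0.022 m and z of bowl_2 in the frame of bowl_1 between 0.009 and 0.019 m and horizontal distance between bowl_3 and bowl_1 below 0.032 m and z of bowl_3 in the frame of bowl_1 between 0.009 and 0.033 m and z of each of bowl_3, bowl_4, bowl_5 in the frame of bowl_2 above 0.009 m and horizontal distance between bowl_4 and bowl_1 below 0.042 m and z of bowl_4 in the frame of bowl_1 between 0.009 and 0.047 m and z of each of bowl_4, bowl_5 in the frame of bowl_3 above 0.009 m and horizontal distance between bowl_5 and bowl_1 below 0.052 m and z of bowl_5 in the frame of bowl_1 between 0.009 and 0.061 m and z of bowl_5 in the frame of bowl_4 above 0.009 m and linear speed of each of bowl_1, bowl_2, bowl_3, bowl_4, bowl_5 below 0.02 m/s and value of joint spray_cap below 0.03 rad); the robot touches nothing.
It fails at once if the cap is pressed with no bowl on the mat (value of joint spray_cap above 0.1 rad and horizontal distance between bowl_1 and mat above 0.06 m).
It fails at once if a bowl is tipped over (angle between any of bowl_1, bowl_2, bowl_3, bowl_4, bowl_5's own z axis and vertical above 1 rad).
It fails at once if a bystander is moved more than 40 mm (distance of any of mug, tumbler, marker, gate_remote, torch, dish_brush, spoon from where it was at the start of the episode above 0.04 m).
Of bowl_2, bowl_3, bowl_4, bowl_5 only 3 to 4 are there at a start; the rules pass over those that are not, and their reading is None.
At some moment in a run one of bowl_2, bowl_3, bowl_4 may be knocked a few centimetres aside while the robot is not near it.
It also fails if it takes over 210 s, if anything falls off the work surface, if the arm or the gripper's body presses on something with over 40 N, if the wrist force passes 120 N, or if a joint passes its speed limit or range.

## Working session

There is one attempt and no reset: what is moved stays moved. The work goes in short steps, Python scripts to look and compute and a shell command to move; the robot and the scene stay as the last step left them, time stands still between calls to the robot, and variables do not carry over. Pictures are saved under pics/ and viewed, and the job is handed in when it is done.

```bash
ls; mkdir -p pics; python3 - <<'E'
from workcell import bot
import cv2
s=bot.observe(); print(s)
for n in("scene","top","wrist"):
    c=bot.read_camera(n); cv2.imwrite(f"pics/{n}0.png",c["frame"][:,:,::-1]); print(n,c["fovy"],c["cx"],c["cy"],c["cam_to_world"].round(4).tolist() if hasattr(c["cam_to_world"],"round") else c["cam_to_world"])
E
```

```text
pics
{'time_s': 0.0, 'joints': array([ 1.47260052e+00,  3.85546047e-01,  6.63082294e-03, -5.54170532e-04,
       -1.19399626e+00, -2.58613307e-01]), 'joint_vel': array([-0.00183003, -0.00131575,  0.00212282,  0.00024226,  0.00033838,
       -0.00124754]), 'effort': array([ 5.36062053e-04, -3.90664995e+01,  1.87405783e+01,  4.21998963e+00,
        1.09407576e-02, -1.95594957e-04]), 'tcp_pos': array([0.21805256, 0.58507955, 0.22145972]), 'eef_rot': array([ 0.124794  , -0.69574879,  0.12631401,  0.69599199]), 'ft_force': array([-0.2325815 ,  0.38645587, -0.19003909]), 'torque': array([-0.03753763, -0.01126139, -0.01480517]), 'gripper_width': 0.08696881195697234}
scene 55.34282315321464 315.09681487410677 242.4432093589836 [[-0.1004, 0.7063, -0.7008, 1.4208], [0.9948, 0.0588, -0.0832, 0.0528], [-0.0176, -0.7055, -0.7085, 0.9578], [0.0, 0.0, 0.0, 1.0]]
top 55.937182373290796 322.0721242097042 235.84287777074144 [[-0.0, -0.9833, 0.1819, 0.4362], [-0.9999, 0.0022, 0.0118, -0.0335], [-0.012, -0.1819, -0.9832, 1.078], [0.0, 0.0, 0.0, 1.0]]
wrist 69.68037397313535 320.56342555767606 234.00705064676325 [[-0.3488, -0.8981, -0.2678, 0.2909], [-0.9372, 0.3348, 0.0979, 0.5584], [0.0017, 0.2851, -0.9585, 0.3838], [0.0, 0.0, 0.0, 1.0]]
```

View pics/top0.png

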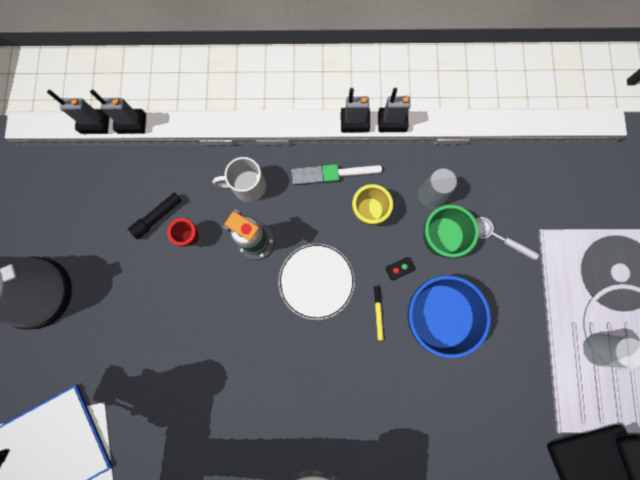

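View pics/scene0.png

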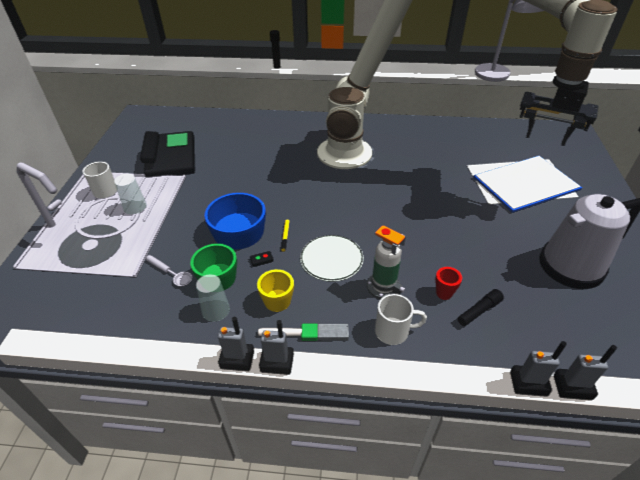

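View pics/wrist0.png

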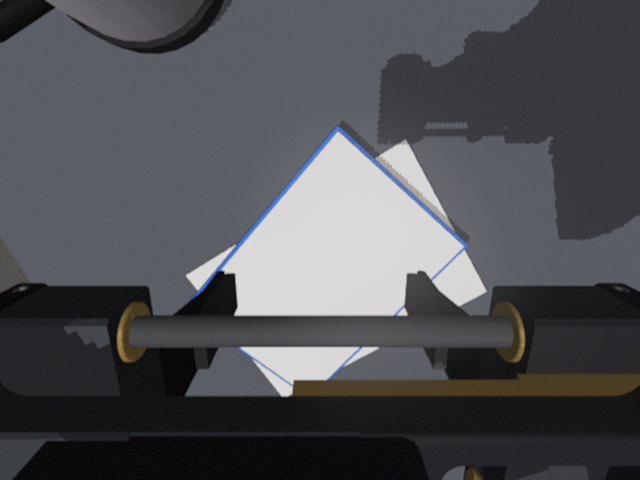

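```bash
cat > h.py <<'E'
from workcell import bot
import cv2, numpy as np
from scipy.optimize import least_squares
B={1:(.088,.076,.082),2:(.074,.062,.080),3:(.060,.048,.078),4:(.046,.034,.076),5:(.032,.020,.074)}
HSV={1:((105,120,40),(130,255,255)),3:((50,120,40),(85,255,255)),4:((22,120,60),(33,255,255)),5:((0,150,50),(6,255,255))}
def f(c): return 240/np.tan(np.radians(c["fovy"])/2)
def proj(c,P):
    P=np.atleast_2d(P);M=np.linalg.inv(np.array(c["cam_to_world"]));q=P@M[:3,:3].T+M[:3,3]
    return np.c_[c["cx"]+f(c)*q[:,0]/q[:,2],c["cy"]+f(c)*q[:,1]/q[:,2]]
def ray(c,uv,z):
    M=np.array(c["cam_to_world"]);d=M[:3,:3]@np.array([(uv[0]-c["cx"])/f(c),(uv[1]-c["cy"])/f(c),1])
    return M[:3,3]+d*(z-M[2,3])/d[2]
def cen(poly):
    m=cv2.moments(poly.astype(np.float32).reshape(-1,1,2));return np.array([m["m10"]/m["m00"],m["m01"]/m["m00"]]),m["m00"]
T=np.linspace(0,2*np.pi,120,endpoint=False);C=np.c_[np.cos(T),np.sin(T),0*T]
def hull(c,xy,b,z0=0):
    r,rf,h=b;o=np.array([xy[0],xy[1],0])
    P=np.vstack([C*r+o+[0,0,h+z0],C*r+o+[0,0,h-.018+z0],C*rf+o+[0,0,z0]])
    return cv2.convexHull(proj(c,P).astype(np.float32))
def blobs(c,lo,hi,roi=None):
    m=cv2.inRange(cv2.cvtColor(c["frame"],cv2.COLOR_RGB2HSV),np.array(lo),np.array(hi))
    if roi is not None:
        k=np.zeros_like(m);x0,y0,x1,y1=roi;k[y0:y1,x0:x1]=255;m&=k
    return m
def hullof(m):
    cs=cv2.findContours(m,cv2.RETR_EXTERNAL,cv2.CHAIN_APPROX_NONE)[0]
    return cv2.convexHull(max(cs,key=cv2.contourArea))
def find(c,i,z0=0,roi=None):
    m=blobs(c,*HSV[i],roi)
    if i==5:m|=blobs(c,(174,150,50),(180,255,255),roi)
    H=hullof(m)
    g,a=cen(H);s=least_squares(lambda p:cen(hull(c,p,B[i],z0))[0]-g,ray(c,g,.05)[:2],x_scale=.01,diff_step=1e-4)
    return s.x,g,a/cen(hull(c,s.x,B[i],z0))[1]
E
python3 - <<'E'
from h import *
for n in("top","scene"):
    c=bot.read_camera(n)
    for i in(1,3,4,5):
        R={5:{"top":(150,200,215,260),"scene":(420,260,480,310)},4:{"top":(340,170,410,235),"scene":(240,260,310,320)},3:{"top":(415,195,485,265),"scene":(180,235,240,300)},1:{"top":(400,260,500,370),"scene":(190,180,280,260)}}[i][n]
        x,g,q=find(c,i,roi=R);print(n,i,x.round(4),g.round(1),round(q,3))
    R=(270,235,362,325) if n=="top" else (295,230,372,285)
    H=hullof(blobs(c,(0,0,150),(180,60,255),R));g,a=cen(H);print("mat",ray(c,g,.003).round(4),g)
    R=(220,205,270,250) if n=="top" else (370,220,410,245)
    H=hullof(blobs(c,(0,150,80),(5,255,255),R));g,a=cen(H);print("pad",ray(c,g,.196).round(4),g,a)
    f0=c["frame"][:,:,::-1]
    cr=f0[130:380,140:520] if n=="top" else f0[170:360,130:520]
    cv2.imwrite(f"pics/{n}1.png",cv2.resize(cr,None,fx=2,fy=2,interpolation=cv2.INTER_CUBIC))
E
```

```text
top 1 [ 0.4444 -0.2975] [449.1 316.3] 0.997
top 3 [ 0.6338 -0.3128] [450.5 231.2] 0.954
top 4 [ 0.6971 -0.1363] [372.1 204.2] 0.954
top 5 [0.6341 0.3006] [182.2 232.1] 0.902
mat [ 0.5248 -0.005   0.003 ] [315.49417767 281.52199317]
pad [0.6147 0.1294 0.196 ] [245.75757576 228.44949495] 66.0
scene 1 [ 0.4432 -0.2972] [235.9 219.4] 0.98
scene 3 [ 0.6265 -0.3139] [214.8 264.5] 0.899
scene 4 [ 0.6973 -0.1372] [275.6 289. ] 0.969
scene 5 [0.6346 0.2981] [447.2 281.6] 0.898
mat [ 0.5314 -0.006   0.003 ] [331.75482369 257.17248836]
pad [0.615  0.1275 0.196 ] [385.33333333 231.07482993] 24.5
```

```bash
python3 - <<'E'
from h import *
c=bot.read_camera("top")
for n,uv,z in [("mug",(244,178),.095),("mughandle",(214,182),.05),("tumbler",(443,181),.11),("tumblerbase",(432,193),0),("markA",(377,288),.01),("markB",(381,340),.01),("remote",(400,268),.014),("torchA",(133,230),.03),("torchB",(177,199),.03),("brushA",(293,175),.02),("brushB",(382,169),.02),("spoonA",(478,228),.01),("spoonB",(536,256),.01),("kettle",(30,290),.1)]:
    print(n,ray(c,uv,z).round(3))
E
```

```text
mug [0.752 0.156 0.095]
mughandle [0.757 0.235 0.05 ]
tumbler [ 0.739 -0.29   0.11 ]
tumblerbase [ 0.742 -0.291  0.   ]
markA [ 0.509 -0.15   0.01 ]
markB [ 0.39  -0.156  0.01 ]
remote [ 0.556 -0.205  0.014]
torchA [0.645 0.428 0.03 ]
torchB [0.721 0.328 0.03 ]
brushA [0.783 0.05  0.02 ]
brushB [ 0.798 -0.167  0.02 ]
spoonA [ 0.652 -0.395  0.01 ]
spoonB [ 0.584 -0.528  0.01 ]
kettle [0.499 0.612 0.1  ]
```

View pics/top1.png

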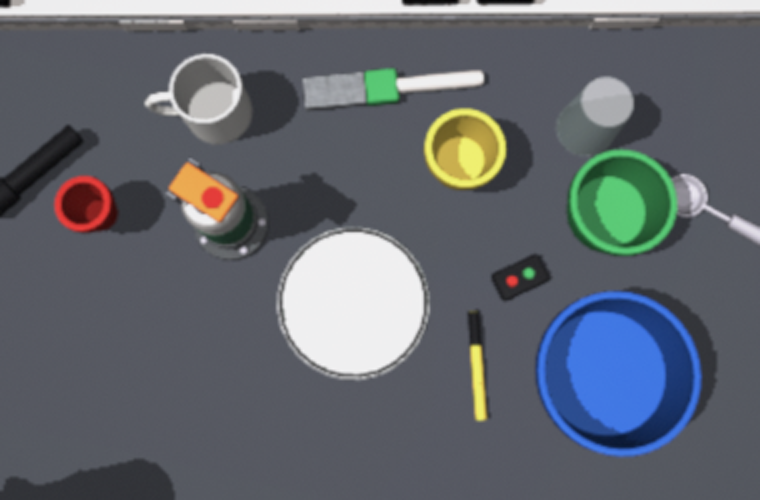

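```bash
cat >> h.py <<'E'
from scipy.spatial.transform import Rotation as Ro
MAT=np.array([.526,-.006]);PAD=np.array([.615,.128])
U=(MAT-PAD)/np.linalg.norm(MAT-PAD);V=np.array([-U[1],U[0]])
def st():
    s=bot.observe();q=s["eef_rot"];R=Ro.from_quat([q[1],q[2],q[3],q[0]]).as_matrix();return s,R
def go(xyz,jaw=None):
    s,R=st();d=np.array(xyz)-s["tcp_pos"]
    if jaw is not None:
        y=R[:,1];x=R[:,0];best=None
        for sg in(1,-1):
            t=np.array([sg*jaw[0],sg*jaw[1],0]);a=np.degrees(np.arctan2(np.dot(np.cross(y,t),x),np.dot(y,t)))
            print("turn",round(a,1))
            if best is None or abs(a)<abs(best):best=a
        R2=R@Ro.from_rotvec([np.radians(best),0,0]).as_matrix();print("after turn mm",(R2.T@d*1e3).round(1))
    print("now mm",(R.T@d*1e3).round(1),"tcp",s["tcp_pos"].round(4),"x-axis",R[:,0].round(3),"y",R[:,1].round(3),"F",s["ft_force"].round(1),"t",round(s["time_s"],2),"j",s["joints"].round(2),"w",round(s["gripper_width"],4))
E
python3 - <<'E'
from h import *
print(U,V)
g=np.array([.444,-.297])+U*.084
go([*g,.20],U)
E
```

```text
[-0.5532648  -0.83300544] [ 0.83300544 -0.5532648 ]
turn 13.1
turn -166.9
after turn mm [  22.8  694.2 -676.3]
now mm [  22.8  829.8 -500.7] tcp [0.2182 0.5855 0.2222] x-axis [-0.    -0.001 -1.   ] y [-0.349 -0.937  0.001] F [0.5 0.2 0.6] t 0.3 j [ 1.47  0.39  0.01 -0.   -1.19 -0.26] w 0.0867
```

```bash
python3 -m jog '[[-20,0,0,6.6,40],[-20,0,0,6.5,40],[0,31,-50,0,40],[0,31,-50,0,40],[0,31,-50,0,40],[0,31,-50,0,40],[0,31,-50,0,40],[0,31,-50,0,40],[0,31,-50,0,40],[0,31,-50,0,40],[0,31,-50,0,40],[0,31,-50,0,40]]'; python3 - <<'E'
from h import *
g=np.array([.444,-.297])+U*.084
go([*g,.15],U)
E
```

```text
time_s: 1.8
tcp_pos: [0.4655, 0.0362, 0.2648]
eef_rot: [-0.204, 0.679, -0.203, -0.675]
ft_force: [0.8, 0.2, 0.5]
gripper_width: 0.0401
turn 0.1
turn -179.9
after turn mm [ 114.   373.9 -166. ]
now mm [ 114.   374.3 -165.1] tcp [0.4655 0.0362 0.2648] x-axis [ 0.005  0.001 -1.   ] y [-0.551 -0.834 -0.004] F [0.8 0.2 0.5] t 1.8 j [ 0.43  0.08 -0.29  0.   -1.19  0.56] w 0.0401
```

```bash
python3 -m jog '[[14,47,-20.5,0,40],[14,47,-20.5,0,40],[14,47,-20.5,0,40],[14,47,-20.5,0,40],[14,47,-20.5,0,40],[14,47,-20.5,0,40],[15,46,-21,0,40],[15,46,-21,0,40],[0,0,0,0,40]]'; python3 - <<'E'
from h import *
c=bot.read_camera("top");cv2.imwrite("pics/t2.png",c["frame"][:,:,::-1])
x,gg,q=find(c,1,roi=(400,260,500,370));print(x,q)
c=bot.read_camera("wrist");cv2.imwrite("pics/w2.png",c["frame"][:,:,::-1])
g=np.array([.444,-.297])+U*.084
go([*g,.067],U)
E
```

```text
time_s: 2.92
tcp_pos: [0.3957, -0.3828, 0.147]
eef_rot: [-0.207, 0.68, -0.204, -0.673]
ft_force: [0.9, -0.3, 0.3]
gripper_width: 0.0399
[ 0.44432491 -0.24775736] 0.3463454243889321
turn 0.0
turn -180.0
after turn mm [ 81.6 -11.2   8. ]
now mm [ 81.6 -11.3   8. ] tcp [ 0.3969 -0.3808  0.1485] x-axis [ 0.014  0.    -1.   ] y [-0.553 -0.833 -0.008] F [0.2 0.1 0.1] t 3.02 j [-0.47  0.32 -0.29 -0.01 -0.95  1.46] w 0.0401
```

View pics/w2.png

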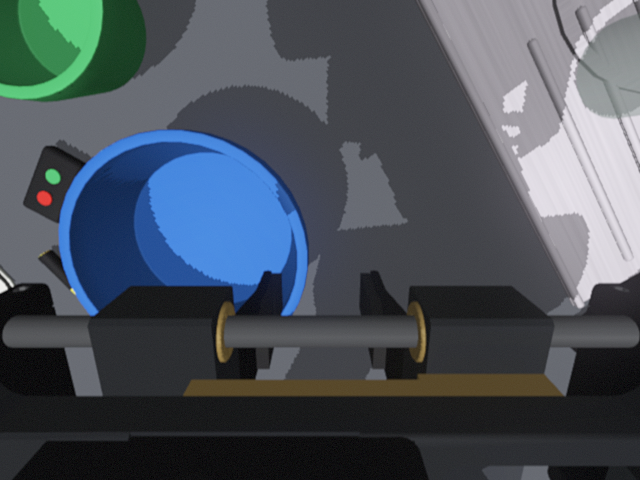

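View pics/t2.png

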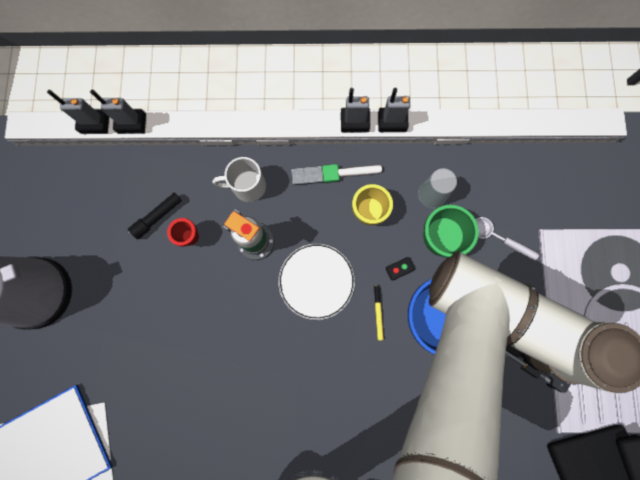

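```bash
python3 -m jog '[[10,-11,8,0,40],[24,0,0,0,40],[24,0,0,0,40],[0,0,0,0,40]]'; python3 - <<'E'
from h import *
c=bot.read_camera("wrist");cv2.imwrite("pics/w3.png",c["frame"][:,:,::-1])
g=np.array([.444,-.297])+U*.084
go([*g,.067],U)
E
```

```text
time_s: 3.52
tcp_pos: [0.3988, -0.36, 0.0908]
eef_rot: [-0.203, 0.684, -0.2, -0.672]
ft_force: [0.0, -0.4, 0.2]
gripper_width: 0.0397
turn 0.5
turn -179.5
after turn mm [25.   6.6 -1.2]
now mm [25.   6.6 -1.2] tcp [ 0.3997 -0.3607  0.092 ] x-axis [ 0.02  -0.002 -1.   ] y [-0.546 -0.838 -0.009] F [ 0.7 -0.   0. ] t 3.58 j [-0.44  0.37 -0.39 -0.01 -0.8   1.44] w 0.0399
```

View pics/w3.png

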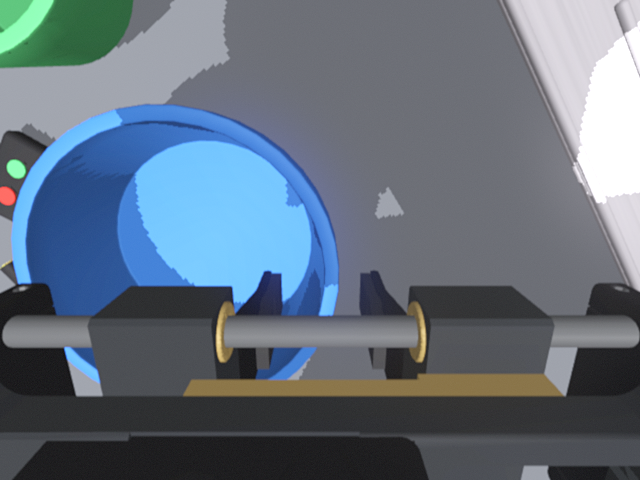

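```bash
python3 -m jog '[[12,6,-1,0.5,40],[13,0,0,0,40],[0,0,0,0,40],[0,0,0,0,0],[0,0,0,0,0],[0,0,0,0,0],[0,0,0,0,0],[0,0,0,0,0]]'; python3 - <<'E'
from h import *
c=bot.read_camera("wrist");cv2.imwrite("pics/w4.png",c["frame"][:,:,::-1])
g=MAT+U*.084
go([*g,.067],U)
E
```

```text
time_s: 4.58
tcp_pos: [0.3994, -0.3668, 0.0683]
eef_rot: [-0.205, 0.686, -0.203, -0.668]
ft_force: [-0.1, 0.9, -1.2]
gripper_width: 0.0083
turn 0.0
turn -180.0
after turn mm [   2.  -286.6   94.1]
now mm [   2.  -286.7   93.9] tcp [ 0.3994 -0.3668  0.0683] x-axis [ 0.024 -0.004 -1.   ] y [-0.552 -0.834 -0.01 ] F [-0.4  0.6 -0.3] t 4.62 j [-0.45  0.4  -0.41 -0.01 -0.74  1.44] w 0.0082
```

View pics/w4.png

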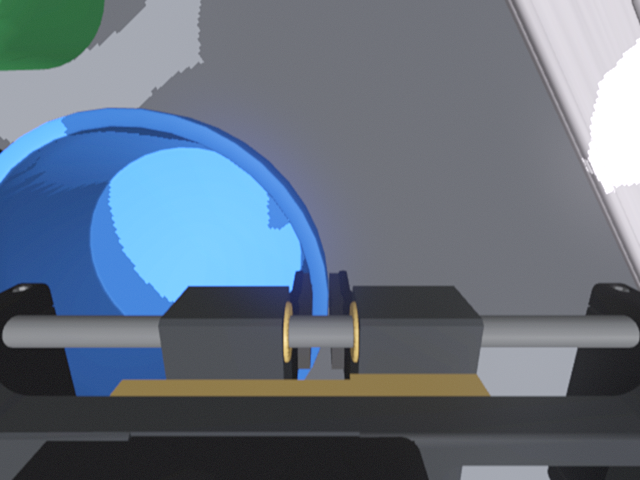

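```bash
python3 -m jog '[[-20,0,0,0,0],[-40,0,0,0,0],[0,0,0,0,0]]'; python3 - <<'E'
from h import *
c=bot.read_camera("wrist");cv2.imwrite("pics/w5.png",c["frame"][:,:,::-1])
g=MAT+U*.084
go([*g,.12],U)
E
```

```text
time_s: 5.0
tcp_pos: [0.3967, -0.3659, 0.128]
eef_rot: [-0.206, 0.684, -0.203, -0.67]
ft_force: [-0.0, 0.9, -3.8]
gripper_width: 0.008
turn -0.0
turn 180.0
after turn mm [   7.5 -287.2   89.4]
now mm [   7.5 -287.1   89.5] tcp [ 0.395  -0.3646  0.1258] x-axis [ 0.016  0.001 -1.   ] y [-0.553 -0.833 -0.01 ] F [-0.6  0.4 -2. ] t 5.05 j [-0.45  0.33 -0.35 -0.01 -0.89  1.44] w 0.0083
```

View pics/w5.png

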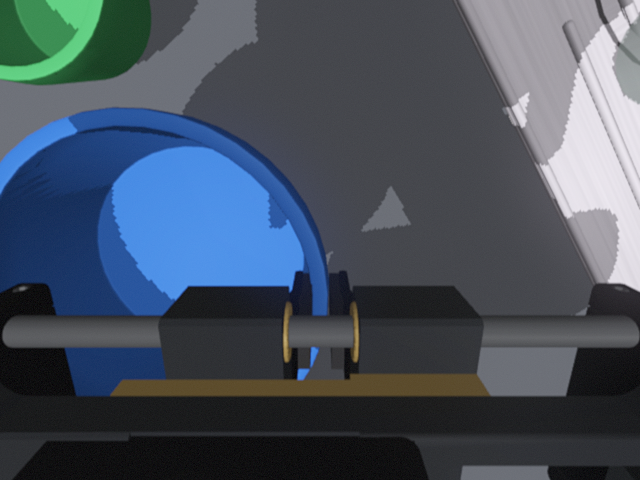

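```bash
python3 -m jog '[[0,-15,5,0,0],[0,-30,9,0,0],[0,-40,12,0,0],[0,-40,13,0,0],[0,-40,13,0,0],[0,-40,13,0,0],[0,-35,11,0,0],[0,-27,8,0,0],[0,-15,4,0,0],[0,0,0,0,0]]'; python3 - <<'E'
from h import *
c=bot.read_camera("wrist");cv2.imwrite("pics/w6.png",c["frame"][:,:,::-1])
c=bot.read_camera("top");cv2.imwrite("pics/t6.png",c["frame"][:,:,::-1])
g=MAT+U*.084
go([*g,.07],U)
E
```

```text
time_s: 6.3
tcp_pos: [0.4704, -0.0654, 0.1149]
eef_rot: [0.206, -0.672, 0.204, 0.682]
ft_force: [-0.3, -0.7, -2.8]
gripper_width: 0.0081
turn -0.2
turn 179.8
after turn mm [ 44.8   2.6 -13.8]
now mm [ 44.8   2.6 -13.8] tcp [ 0.47   -0.0665  0.115 ] x-axis [-0.012  0.007 -1.   ] y [-0.556 -0.831  0.001] F [ 0.2 -0.  -2.7] t 6.4 j [ 0.2   0.25 -0.49 -0.01 -0.84  0.79] w 0.0082
```

View pics/w6.png

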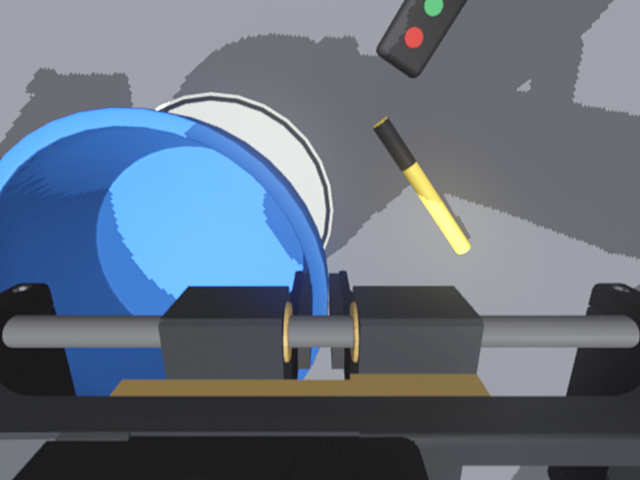

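View pics/t6.png

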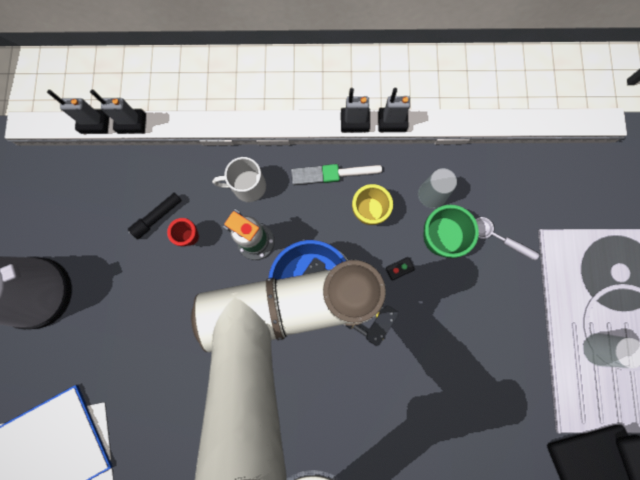

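```bash
python3 -m jog '[[0,2,-14,0,0],[20,1,0,0,0],[12,0,0,0,0],[0,0,0,0,0]]'; python3 - <<'E'
from h import *
c=bot.read_camera("wrist");cv2.imwrite("pics/w7.png",c["frame"][:,:,::-1])
g=MAT+U*.084
go([*g,.07],U)
E
```

```text
time_s: 6.9
tcp_pos: [0.4815, -0.0807, 0.0821]
eef_rot: [0.208, -0.672, 0.206, 0.68]
ft_force: [-0.4, 0.8, -1.2]
gripper_width: 0.0084
turn -0.4
turn 179.6
after turn mm [12.7 -2.6  4.4]
now mm [12.7 -2.5  4.4] tcp [ 0.4818 -0.0806  0.0826] x-axis [-0.009  0.006 -1.   ] y [-0.559 -0.829  0.   ] F [ 0.4 -0.  -3. ] t 6.95 j [ 0.16  0.32 -0.5  -0.01 -0.76  0.82] w 0.0084
```

View pics/w7.png

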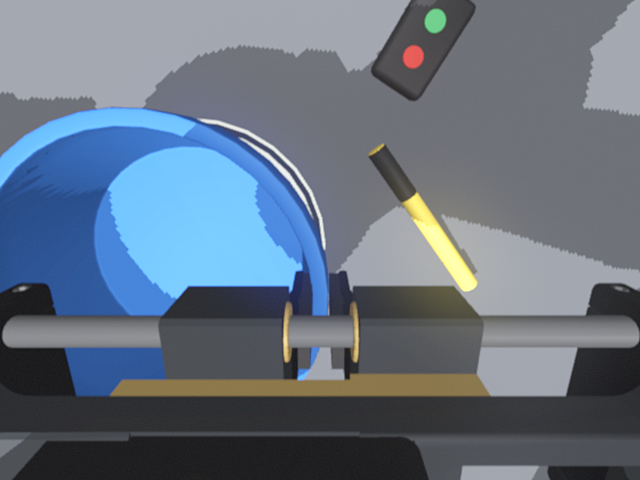

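```bash
python3 -m jog '[[5,-2,4,0,0],[5,0,0,0,0],[2,0,0,0,0],[0,0,0,0,0]]'; python3 - <<'E'
from h import *
g=MAT+U*.084
go([*g,.07],U)
E
```

```text
time_s: 7.45
tcp_pos: [0.4803, -0.0765, 0.0721]
eef_rot: [0.208, -0.674, 0.205, 0.679]
ft_force: [-2.0, -0.5, 1.5]
gripper_width: 0.0083
turn -0.4
turn 179.6
after turn mm [ 2.1 -0.   0.9]
now mm [ 2.1 -0.   0.9] tcp [ 0.4803 -0.0765  0.0721] x-axis [-0.006  0.006 -1.   ] y [-0.558 -0.83  -0.002] F [-2.  -0.5  1.5] t 7.45 j [ 0.17  0.33 -0.52 -0.01 -0.73  0.81] w 0.0083
```

Force shows contact with the mat; press another millimetre, open, and rise.

```bash
python3 -m jog '[[1,0,0,0,0],[0,0,0,0,24],[0,0,0,0,30],[0,0,0,0,30],[-40,0,0,0,30],[-60,0,0,0,20],[-60,0,0,0,0],[0,0,0,0,0]]'; python3 - <<'E'
from h import *
c=bot.read_camera("scene");cv2.imwrite("pics/s8.png",c["frame"][:,:,::-1])
x,g,q=find(c,1,z0=.003,roi=(270,200,390,290));print(x,q)
go([*(PAD+U*.002),.215],V)
E
```

```text
time_s: 8.45
tcp_pos: [0.4835, -0.0772, 0.2363]
eef_rot: [0.208, -0.675, 0.204, 0.678]
ft_force: [-1.0, -0.2, -0.3]
gripper_width: 0.0079
[ 0.52559561 -0.0076333 ] 0.9735601730196275
turn -90.4
turn 89.6
after turn mm [ 18.7   2.1 242.6]
now mm [  18.7 -242.6    3.7] tcp [ 0.4816 -0.077   0.2334] x-axis [-0.008  0.006 -1.   ] y [-0.559 -0.829 -0.001] F [-0.7 -0.2 -1.3] t 8.5 j [ 0.17  0.15 -0.29 -0.01 -1.14  0.81] w 0.0048
```

View pics/s8.png

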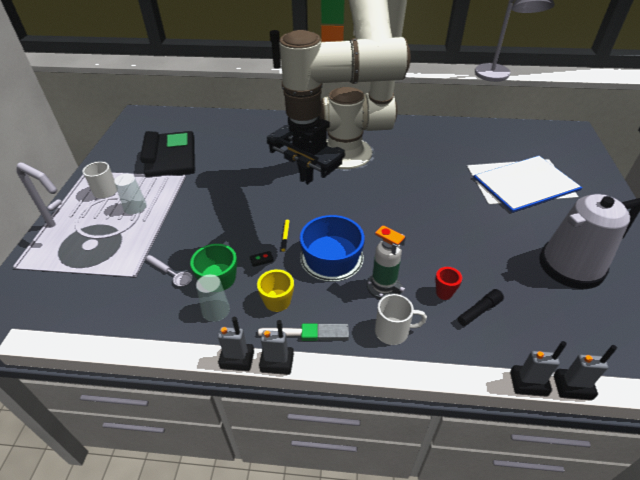

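```bash
python3 -m jog '[[0,-40,1,0,0],[0,-60,1,0,0],[0,-60,1,0,0],[0,-50,1,0,0],[0,-25,0,0,0],[0,0,0,0,0]]'; python3 - <<'E'
from h import *
c=bot.read_camera("top");cv2.imwrite("pics/t9.png",c["frame"][:,:,::-1])
c=bot.read_camera("scene");cv2.imwrite("pics/s9.png",cv2.resize(c["frame"][150:310,280:490,::-1],None,fx=3,fy=3))
go([*(PAD+U*.008),.20])
E
```

```text
time_s: 9.25
tcp_pos: [0.6088, 0.125, 0.2209]
eef_rot: [0.206, -0.667, 0.21, 0.685]
ft_force: [-0.4, -1.4, 0.0]
gripper_width: 0.0008
now mm [21.6 -0.1 -3.8] tcp [0.6079 0.1234 0.2217] x-axis [-0.026  0.002 -1.   ] y [-0.563 -0.827  0.013] F [ 0.4  0.2 -0.7] t 9.35 j [ 0.45  0.39  0.02 -0.01 -1.22  0.52] w 0.0001
```

View pics/s9.png

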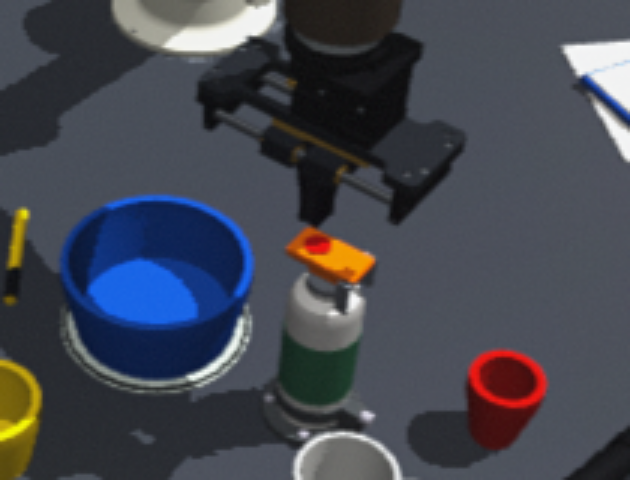

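```bash
python3 -m jog '[[12,0,-3.5,0,0],[8,0,0,0,0],[0,0,0,0,0]]'; python3 - <<'E'
from h import *
go([*(PAD+U*.008),.187])
E
```

```text
time_s: 9.72
tcp_pos: [0.6088, 0.1187, 0.1997]
eef_rot: [0.207, -0.666, 0.211, 0.685]
ft_force: [-0.1, 0.1, 1.2]
gripper_width: 0.0002
now mm [12.7 -3.4 -0.3] tcp [0.6088 0.1187 0.1997] x-axis [-0.027  0.002 -1.   ] y [-0.565 -0.825  0.014] F [-0.1  0.1  1.2] t 9.72 j [ 0.45  0.41 -0.01 -0.01 -1.18  0.53] w 0.0002
```

```bash
python3 -m jog '[[6,0,0,0,0],[5,0,0,0,0],[0,0,0,0,0]]'; python3 - <<'E'
from h import *
c=bot.read_camera("scene");cv2.imwrite("pics/s10.png",cv2.resize(c["frame"][170:310,320:460,::-1],None,fx=4,fy=4))
go([*(PAD+U*.008),.187])
E
```

```text
time_s: 10.1
tcp_pos: [0.6092, 0.1182, 0.191]
eef_rot: [0.207, -0.667, 0.211, 0.684]
ft_force: [-1.6, 0.1, 5.4]
gripper_width: 0.0005
now mm [ 4.2 -3.4  0.6] tcp [0.6092 0.1182 0.1912] x-axis [-0.023  0.002 -1.   ] y [-0.565 -0.825  0.011] F [-2.  -1.1  4.6] t 10.15 j [ 0.45  0.41 -0.03 -0.01 -1.15  0.53] w 0.0
```

View pics/s10.png

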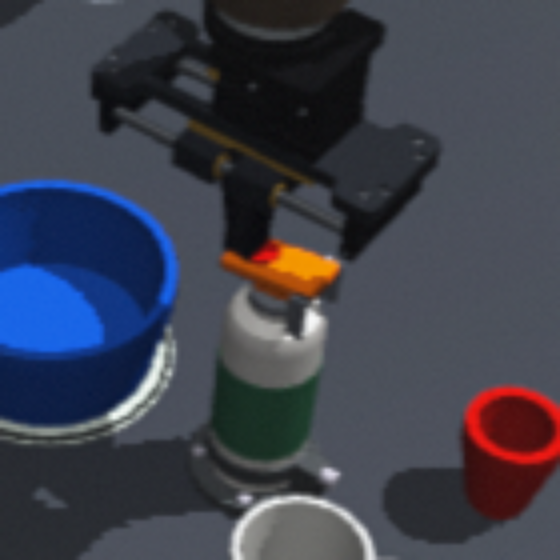

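```bash
python3 -m jog '[[4,0,0,0,0],[4,0,0,0,0],[3,0,0,0,0],[3,0,0,0,0]]'; python3 - <<'E'
from h import *
c=bot.read_camera("scene");cv2.imwrite("pics/s11.png",cv2.resize(c["frame"][170:310,320:460,::-1],None,fx=4,fy=4))
go([*(PAD+U*.008),.187])
E
```

```text
time_s: 10.65
tcp_pos: [0.6095, 0.1182, 0.1872]
eef_rot: [0.207, -0.67, 0.209, 0.682]
ft_force: [-6.0, -0.6, 11.7]
gripper_width: 0.0007
now mm [ 0.1 -3.2  0.9] tcp [0.6095 0.1182 0.1872] x-axis [-0.016  0.001 -1.   ] y [-0.562 -0.827  0.008] F [-5.7 -0.2 12.3] t 10.7 j [ 0.45  0.41 -0.04 -0.01 -1.13  0.53] w 0.0004
```

View pics/s11.png

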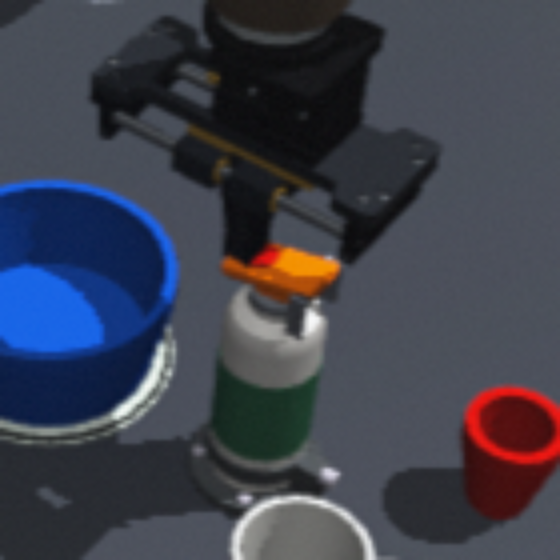

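```bash
python3 -m jog '[[5,0,0,0,0],[4,0,0,0,0]]'; python3 -m jog '[[-30,0,0,0,0],[-30,0,0,0,0],[0,0,0,0,30]]';  python3 - <<'E'
from h import *
c=bot.read_camera("top");cv2.imwrite("pics/t12.png",c["frame"][:,:,::-1])
x,g,q=find(c,3,roi=(395,175,505,285));print(x,q,g)
c=bot.read_camera("scene");x,g,q=find(c,3,roi=(160,215,250,300));print(x,q,g)
cv2.imwrite("pics/s12.png",c["frame"][:,:,::-1])
g=np.array([.632,-.3135])+U*.056
go([*g,.18],U)
E
```

```text
time_s: 10.95
tcp_pos: [0.6096, 0.1181, 0.187]
eef_rot: [0.206, -0.672, 0.208, 0.68]
ft_force: [-6.4, 0.6, 15.8]
gripper_width: 0.0003
time_s: 11.32
tcp_pos: [0.6102, 0.1188, 0.2486]
eef_rot: [0.207, -0.673, 0.207, 0.68]
ft_force: [-0.5, -0.1, -0.6]
gripper_width: 0.0048
[ 0.63380282 -0.31276365] 0.9540612883473816 [450.47437328 231.20330283]
[ 0.62676369 -0.31383911] 0.8964939766048646 [214.8357668  264.54333644]
turn -0.4
turn 179.6
after turn mm [  65.1  402.3 -259.3]
now mm [  65.1  400.3 -262.4] tcp [0.6086 0.1184 0.2454] x-axis [-0.015  0.001 -1.   ] y [-0.56  -0.829  0.008] F [-0.7  0.1 -0.4] t 11.43 j [ 0.45  0.37  0.05 -0.01 -1.26  0.53] w 0.0113
```

View pics/t12.png

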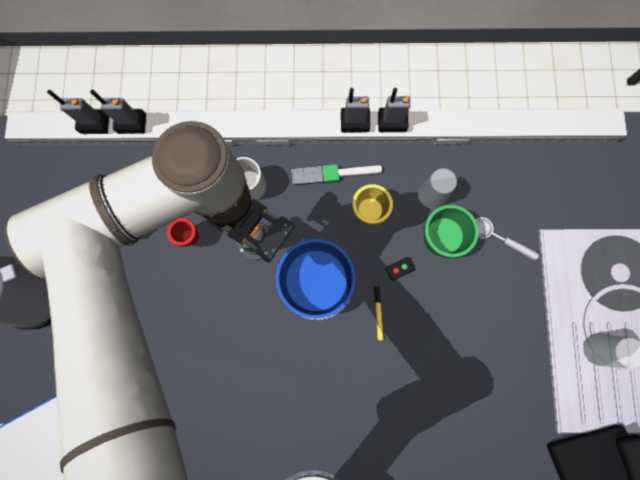

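View pics/s12.png

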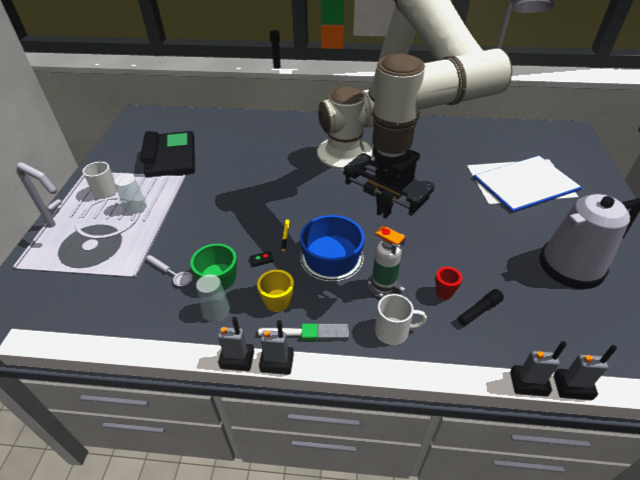

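```bash
python3 -m jog '[[5,40,-26,0,40],[5,45,-30,0,40],[8,45,-30,0,40],[8,45,-30,0,40],[8,45,-30,0,40],[8,45,-30,0,40],[8,45,-30,0,40],[8,45,-30,0,40],[5,40,-26,0,40],[0,0,0,0,40],[0,0,0,0,40]]';  python3 - <<'E'
from h import *
c=bot.read_camera("wrist");cv2.imwrite("pics/w13.png",c["frame"][:,:,::-1])
g=np.array([.6338,-.313])+U*.056
go([*g,.068],U)
E
```

```text
time_s: 12.8
tcp_pos: [0.5945, -0.3663, 0.1543]
eef_rot: [0.205, -0.658, 0.208, 0.694]
ft_force: [0.2, -0.2, 0.5]
gripper_width: 0.0401
turn -0.4
turn 179.6
after turn mm [ 85.7 -11.6  -7.7]
now mm [ 85.7 -11.7  -7.6] tcp [ 0.5944 -0.366   0.1542] x-axis [-0.051  0.01  -0.999] y [-0.558 -0.83   0.02 ] F [ 0.3  0.6 -1.8] t 12.85 j [-0.32  0.58  0.16  0.01 -1.2   1.29] w 0.0399
```

View pics/w13.png

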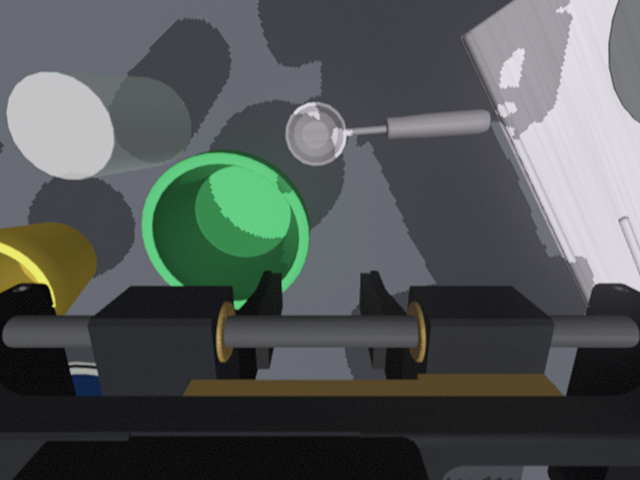

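```bash
python3 -m jog '[[20,-11,-7,0,40],[35,0,0,0,40],[0,0,0,0,40]]';  python3 - <<'E'
from h import *
c=bot.read_camera("wrist");cv2.imwrite("pics/w14.png",c["frame"][:,:,::-1])
g=np.array([.6338,-.313])+U*.056
go([*g,.068],U)
E
```

```text
time_s: 13.22
tcp_pos: [0.6056, -0.3553, 0.0954]
eef_rot: [0.203, -0.658, 0.206, 0.695]
ft_force: [-0.3, -1.2, -0.6]
gripper_width: 0.0399
turn -0.1
turn 179.9
after turn mm [30.1  4.8  0.4]
now mm [30.1  4.8  0.4] tcp [ 0.6072 -0.3561  0.0979] x-axis [-0.047  0.009 -0.999] y [-0.553 -0.833  0.019] F [ 0.1 -0.5  1. ] t 13.28 j [-0.3   0.63  0.11  0.01 -1.09  1.28] w 0.0401
```

View pics/w14.png

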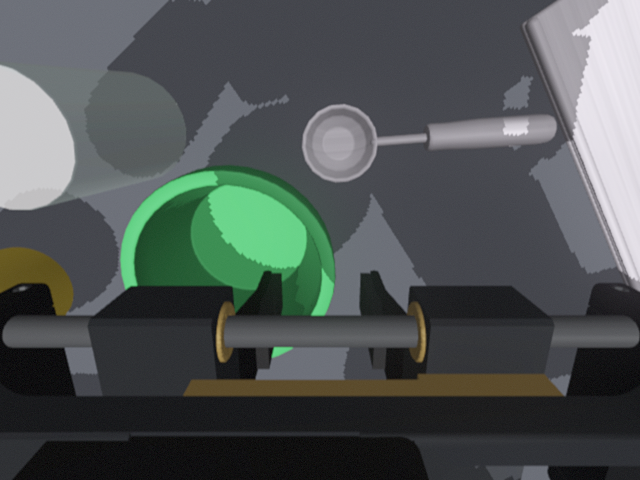

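```bash
python3 -m jog '[[16,5,0,0,40],[12,0,0,0,40],[2,0,0,0,40],[0,0,0,0,0],[0,0,0,0,0],[0,0,0,0,0],[0,0,0,0,0],[0,0,0,0,0]]'; python3 - <<'E'
from h import *
c=bot.read_camera("wrist");cv2.imwrite("pics/w15.png",c["frame"][:,:,::-1])
go([.6338+U[0]*.056,-.313+U[1]*.056,.068],U)
E
```

```text
time_s: 14.28
tcp_pos: [0.6057, -0.3607, 0.0704]
eef_rot: [0.202, -0.663, 0.206, 0.691]
ft_force: [0.0, -0.3, -0.2]
gripper_width: 0.0078
turn 0.0
turn -180.0
after turn mm [2.6 0.7 2.8]
now mm [2.6 0.7 2.8] tcp [ 0.6057 -0.3607  0.0704] x-axis [-0.04   0.006 -0.999] y [-0.552 -0.833  0.018] F [ 0.   0.3 -0.1] t 14.32 j [-0.31  0.66  0.08  0.01 -1.03  1.29] w 0.0074
```

View pics/w15.png

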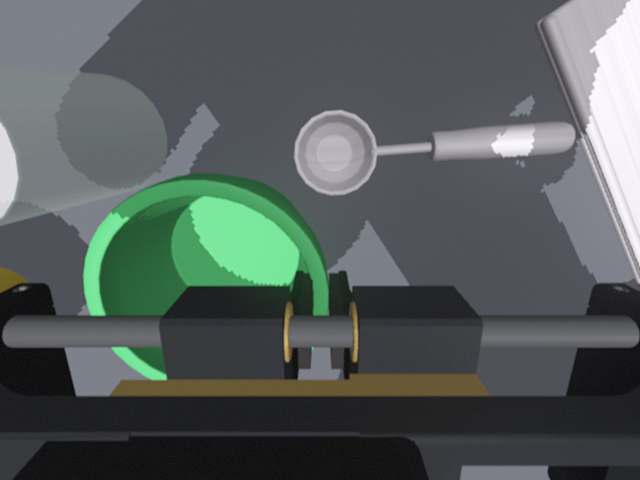

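```bash
python3 -m jog '[[-15,0,0,0,0],[-30,0,0,0,0],[-45,0,0,0,0],[-30,0,0,0,0],[0,0,0,0,0]]'; python3 - <<'E'
from h import *
c=bot.read_camera("wrist");cv2.imwrite("pics/w16.png",c["frame"][:,:,::-1])
g=np.array([.5256,-.007])+U*.056
go([*g,.19],U)
E
```

```text
time_s: 14.95
tcp_pos: [0.6104, -0.3616, 0.1964]
eef_rot: [0.202, -0.662, 0.206, 0.691]
ft_force: [0.2, -0.2, -1.3]
gripper_width: 0.0081
turn 0.0
turn -180.0
after turn mm [  11.5 -192.8  265.4]
now mm [  11.5 -192.8  265.3] tcp [ 0.6095 -0.361   0.1944] x-axis [-0.044  0.007 -0.999] y [-0.552 -0.833  0.019] F [-0.4  0.3 -1.3] t 15.0 j [-0.3   0.57  0.24  0.01 -1.28  1.29] w 0.008
```

View pics/w16.png

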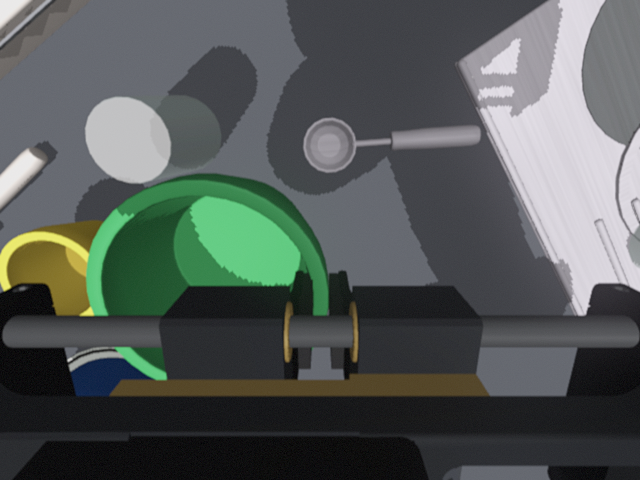

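```bash
python3 -m jog '[[0,-10,14,0,0],[0,-22,30,0,0],[0,-29,40,0,0],[0,-30,40,0,0],[0,-30,40,0,0],[0,-29,40,0,0],[0,-22,32,0,0],[0,-12,18,0,0],[0,-6,9,0,0],[0,0,0,0,0]]'; python3 - <<'E'
from h import *
c=bot.read_camera("wrist");cv2.imwrite("pics/w17.png",c["frame"][:,:,::-1])
g=np.array([.5256,-.007])+U*.056
go([*g,.12],U)
E
```

```text
time_s: 16.25
tcp_pos: [0.4809, -0.0473, 0.1853]
eef_rot: [0.202, -0.648, 0.209, 0.704]
ft_force: [-0.6, -0.3, -1.3]
gripper_width: 0.0081
turn -0.3
turn 179.7
after turn mm [ 63.8  -4.6 -19.3]
now mm [ 63.8  -4.7 -19.3] tcp [ 0.481  -0.0477  0.1852] x-axis [-0.078  0.013 -0.997] y [-0.556 -0.831  0.033] F [ 0.2 -0.8 -1.5] t 16.3 j [ 0.22  0.22 -0.32 -0.03 -1.1   0.78] w 0.0082
```

View pics/w17.png

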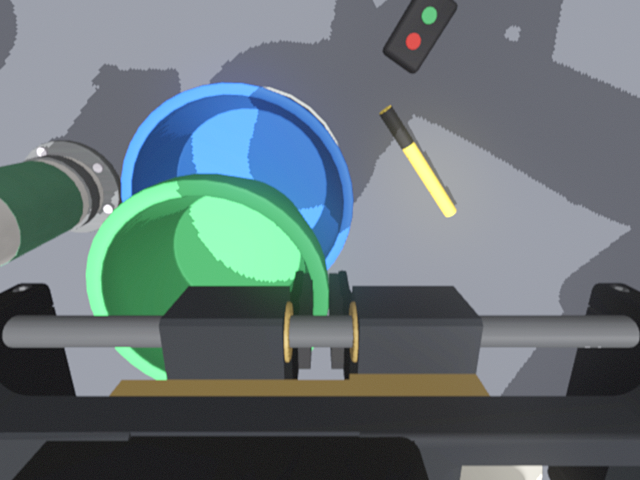

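```bash
python3 -m jog '[[0,-2,-10,0,0],[0,-2,-8,0,0],[0,0,0,0,0],[0,0,0,0,0],[0,0,0,0,0],[0,0,0,0,0],[0,0,0,0,0],[0,0,0,0,0],[0,0,0,0,0],[0,0,0,0,0],[0,0,0,0,0],[0,0,0,0,0]]'; python3 - <<'E'
from h import *
g=np.array([.5256,-.007])+U*.056
go([*g,.12],U)
E
```

```text
time_s: 17.8
tcp_pos: [0.5, -0.0569, 0.1829]
eef_rot: [0.203, -0.648, 0.211, 0.704]
ft_force: [0.2, -0.7, -1.2]
gripper_width: 0.008
turn -0.5
turn 179.5
after turn mm [63.2 -1.8  1.7]
now mm [63.2 -1.8  1.7] tcp [ 0.5    -0.0569  0.1829] x-axis [-0.079  0.013 -0.997] y [-0.558 -0.829  0.033] F [ 0.2 -0.7 -1.2] t 17.8 j [ 0.19  0.25 -0.28 -0.03 -1.11  0.8 ] w 0.008
```

```bash
python3 -m jog '[[20,-2,2,0,0],[25,0,0,0,0],[20,0,0,0,0],[0,0,0,0,0]]'; python3 - <<'E'
from h import *
c=bot.read_camera("wrist");cv2.imwrite("pics/w18.png",c["frame"][:,:,::-1])
g=np.array([.5256,-.007])+U*.056
go([*g,.088],U)
E
```

```text
time_s: 18.3
tcp_pos: [0.4951, -0.0532, 0.1173]
eef_rot: [0.203, -0.648, 0.21, 0.703]
ft_force: [0.3, -0.8, -1.2]
gripper_width: 0.0078
turn -0.5
turn 179.5
after turn mm [30.4  0.3 -1.1]
now mm [30.4  0.3 -1.1] tcp [ 0.4961 -0.0532  0.1183] x-axis [-0.074  0.013 -0.997] y [-0.558 -0.829  0.031] F [-0.5  0.5 -0.7] t 18.35 j [ 0.2   0.32 -0.38 -0.03 -0.95  0.8 ] w 0.0077
```

View pics/w18.png

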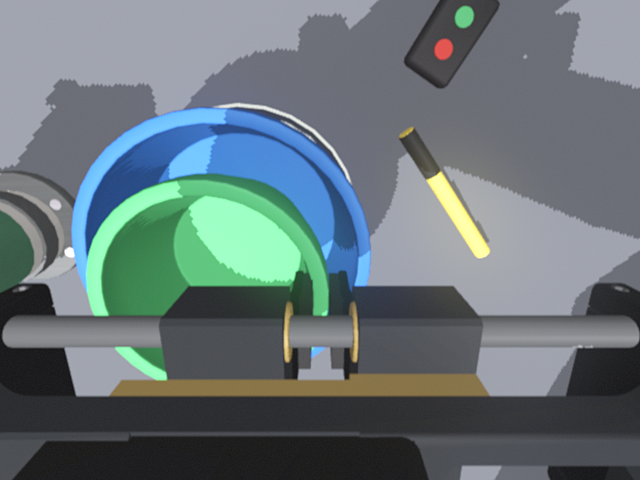

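```bash
python3 -m jog '[[14,0,-1,0,0],[10,0,0,0,0],[3,0,0,0,0],[0,0,0,0,0]]'; python3 - <<'E'
from h import *
c=bot.read_camera("wrist");cv2.imwrite("pics/w19.png",c["frame"][:,:,::-1])
g=np.array([.5256,-.007])+U*.056
go([*g,.088],U)
E
```

```text
time_s: 18.85
tcp_pos: [0.4965, -0.0533, 0.0914]
eef_rot: [0.204, -0.651, 0.209, 0.701]
ft_force: [-0.1, -0.1, -1.0]
gripper_width: 0.008
turn -0.5
turn 179.5
after turn mm [3.7 1.4 1.3]
now mm [3.7 1.4 1.3] tcp [ 0.4967 -0.0533  0.0915] x-axis [-0.07   0.013 -0.997] y [-0.558 -0.829  0.028] F [-0.3  0.3 -1.3] t 18.9 j [ 0.2   0.35 -0.41 -0.04 -0.88  0.8 ] w 0.0079
```

View pics/w19.png

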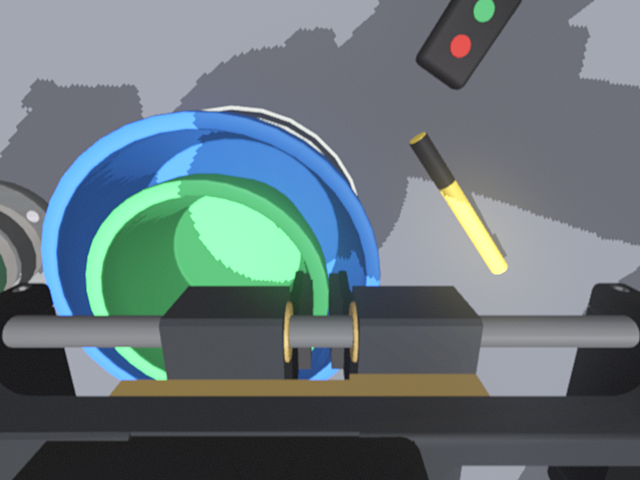

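Well centred. Lower the last millimetres by feel.

```bash
python3 -m jog '[[3,0,0,0,0],[2,0,0,0,0]]'; python3 -m jog '[[2,0,0,0,0],[0,0,0,0,0]]'
```

```text
time_s: 19.15
tcp_pos: [0.496, -0.0535, 0.0873]
eef_rot: [0.203, -0.651, 0.209, 0.701]
ft_force: [-4.8, -0.7, 8.7]
gripper_width: 0.0078
time_s: 19.4
tcp_pos: [0.4965, -0.0538, 0.088]
eef_rot: [0.203, -0.652, 0.209, 0.7]
ft_force: [0.3, 0.8, -0.4]
gripper_width: 0.0079
```

```bash
python3 -m jog '[[0,0,0,0,20],[0,0,0,0,22],[0,0,0,0,22],[-30,0,0,0,22],[-50,0,0,0,22],[-60,0,0,0,0],[-15,0,0,0,0],[0,0,0,0,0]]'; python3 - <<'E'
from h import *
c=bot.read_camera("scene");cv2.imwrite("pics/s20.png",c["frame"][:,:,::-1])
cv2.imwrite("pics/s20.png",cv2.resize(c["frame"][130:310,180:490,::-1],None,fx=2.5,fy=2.5))
x,g,q=find(c,3,z0=.017,roi=(270,180,390,290));print(x,q)
go([*(PAD+U*.009),.23],U)
E
```

```text
time_s: 20.4
tcp_pos: [0.5073, -0.0557, 0.2455]
eef_rot: [0.203, -0.651, 0.209, 0.701]
ft_force: [-0.4, 0.3, -0.3]
gripper_width: 0.003
[ 0.5141035  -0.00743235] 0.831493460145396
turn -0.4
turn 179.6
after turn mm [   9.5 -204.2   10.7]
now mm [   9.5 -204.1   12. ] tcp [ 0.507  -0.0558  0.2449] x-axis [-0.072  0.011 -0.997] y [-0.557 -0.83   0.031] F [ 0.1 -0.1  0.3] t 20.45 j [ 0.19  0.21 -0.17 -0.03 -1.25  0.79] w 0.0017
```

View pics/s20.png

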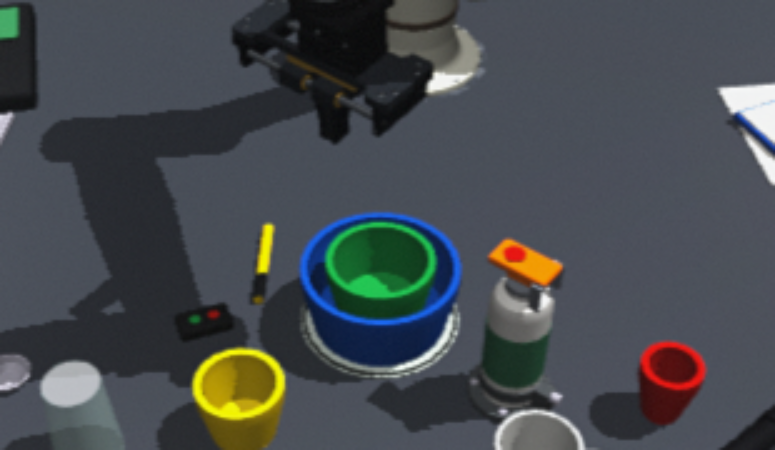

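```bash
python3 -m jog '[[0,-30,2,0,0],[0,-42,2,0,0],[0,-42,2,0,0],[0,-42,2,0,0],[0,-30,2,0,0],[0,-15,1,0,0],[0,0,0,0,0]]'; python3 - <<'E'
from h import *
go([*(PAD+U*.009),.20])
E
```

```text
time_s: 21.32
tcp_pos: [0.6074, 0.1205, 0.2255]
eef_rot: [0.199, -0.643, 0.215, 0.707]
ft_force: [-0.6, -0.2, -0.5]
gripper_width: 0.0003
now mm [25.1 -2.7 -4.2] tcp [0.6074 0.1205 0.2255] x-axis [-0.093  0.005 -0.996] y [-0.558 -0.828  0.048] F [-0.6 -0.2 -0.5] t 21.32 j [ 0.43  0.42  0.09 -0.05 -1.32  0.55] w 0.0003
```

```bash
python3 -m jog '[[4,-1,-4,0,0],[4,0,0,0,0],[4,0,0,0,0],[4,0,0,0,0],[4,0,0,0,0],[4,0,0,0,0],[4,0,0,0,0],[4,0,0,0,0],[4,0,0,0,0],[4,0,0,0,0],[4,0,0,0,0],[4,0,0,0,0]]'; python3 - <<'E'
from h import *
go([*(PAD+U*.009),.187])
E
```

```text
time_s: 22.82
tcp_pos: [0.6077, 0.1155, 0.1867]
eef_rot: [0.199, -0.647, 0.214, 0.704]
ft_force: [-6.2, -0.2, 17.5]
gripper_width: 0.0002
now mm [-0.5 -5.4  0.9] tcp [0.6077 0.1155 0.1867] x-axis [-0.083  0.004 -0.997] y [-0.558 -0.829  0.043] F [-6.2 -0.2 17.5] t 22.82 j [ 0.43  0.44  0.02 -0.04 -1.22  0.56] w 0.0002
```

```bash
python3 -m jog '[[4,0,0,0,0],[4,0,0,0,0],[4,0,0,0,0],[4,0,0,0,0]]'; python3 - <<'E'
from h import *
c=bot.read_camera("scene");cv2.imwrite("pics/s21.png",cv2.resize(c["frame"][170:310,320:460,::-1],None,fx=4,fy=4))
go([*(PAD+U*.009),.187])
E
```

```text
time_s: 23.32
tcp_pos: [0.6077, 0.1155, 0.1866]
eef_rot: [0.199, -0.652, 0.211, 0.7]
ft_force: [-5.3, -0.8, 15.8]
gripper_width: 0.0006
now mm [-0.5 -5.4  0.8] tcp [0.6077 0.1155 0.1866] x-axis [-0.07   0.003 -0.998] y [-0.554 -0.832  0.036] F [-4.5 -0.3 14.7] t 23.38 j [ 0.43  0.43  0.01 -0.03 -1.2   0.56] w 0.0004
```

View pics/s21.png

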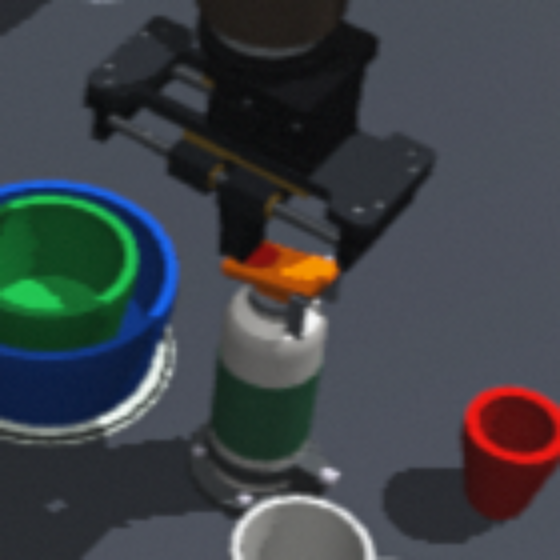

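```bash
python3 -m jog '[[4,0,0,0,0],[4,0,0,0,0],[4,0,0,0,0],[4,0,0,0,0],[4,0,0,0,0],[4,0,0,0,0],[4,0,0,0,0],[4,0,0,0,0],[4,0,0,0,0],[4,0,0,0,0],[4,0,0,0,0],[4,0,0,0,0]]'; python3 - <<'E'
from h import *
go([*(PAD+U*.009),.187])
E
```

```text
time_s: 24.88
tcp_pos: [0.6079, 0.1154, 0.1864]
eef_rot: [0.197, -0.667, 0.202, 0.69]
ft_force: [-6.4, 0.1, 16.4]
gripper_width: 0.0004
now mm [-0.7 -5.4  1. ] tcp [0.6079 0.1154 0.1864] x-axis [-0.033  0.002 -0.999] y [-0.542 -0.841  0.016] F [-6.4  0.1 16.4] t 24.88 j [ 0.44  0.42 -0.03 -0.02 -1.15  0.56] w 0.0004
```

Tilt is recovering. Six more rows, then lift off and look for the yellow bowl.

```bash
python3 -m jog '[[4,0,0,0,0],[4,0,0,0,0],[4,0,0,0,0],[4,0,0,0,0],[4,0,0,0,0],[4,0,0,0,0],[-30,0,0,0,0],[-30,0,0,0,0],[0,0,0,0,30]]'; python3 - <<'E'
from h import *
c=bot.read_camera("top");cv2.imwrite("pics/t22.png",c["frame"][:,:,::-1])
for i,r in((4,(330,150,440,280)),):
  x,g,q=find(c,i,roi=r);print(x,q,g)
print(find(c,3,z0=.017,roi=(270,230,370,330)),find(c,1,z0=.003,roi=(270,230,370,330)))
c=bot.read_camera("scene");cv2.imwrite("pics/s22.png",c["frame"][:,:,::-1])
x4,g,q=find(c,4,roi=(240,260,330,330));print(x4,q,g)
go([*(x+U*.042),.2],U)
E
```

```text
time_s: 26.0
tcp_pos: [0.6084, 0.1162, 0.2469]
eef_rot: [0.197, -0.673, 0.197, 0.685]
ft_force: [0.2, -0.4, 0.3]
gripper_width: 0.0052
[ 0.71543211 -0.11869005] 0.9514904055836404 [364.25134409 196.58870968]
(array([ 0.52616103, -0.00567968]), array([314.76670951, 277.80219937]), 0.9734304800858238) (array([ 0.52727542, -0.0060984 ]), array([315.0809907 , 277.96566339]), 0.9993443711066685)
[ 0.71501744 -0.11929334] 0.9871562443514436 [281.49780439 294.93133733]
turn 1.2
turn -178.8
after turn mm [  41.2  176.8 -221. ]
now mm [  41.2  181.3 -217.4] tcp [0.6068 0.1158 0.2437] x-axis [-0.022  0.002 -1.   ] y [-0.536 -0.844  0.01 ] F [ 0.  -0.6 -0.9] t 26.1 j [ 0.44  0.37  0.04 -0.01 -1.26  0.56] w 0.0115
```

View pics/t22.png

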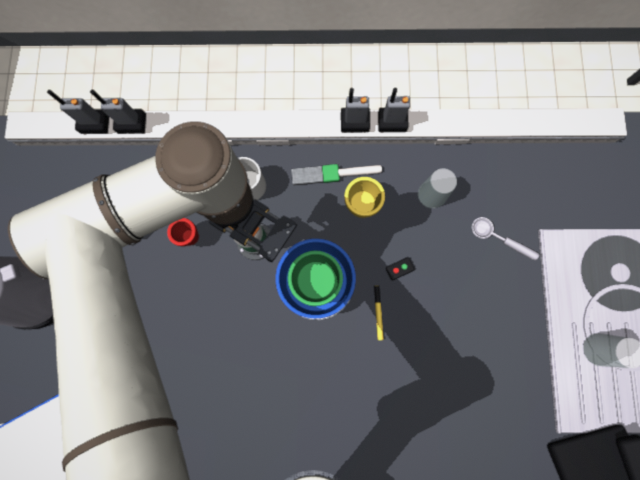

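View pics/s22.png

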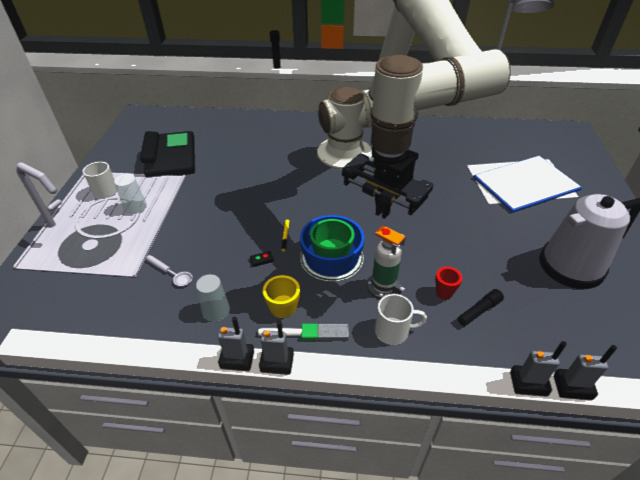

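```bash
python3 -m jog '[[0,20,-25,1.2,40],[0,32,-40,0,40],[0,40,-50,0,40],[0,40,-50,0,40],[10,32,-40,0,40],[15,13,-16,0,40],[10,0,0,0,40],[0,0,0,0,40]]'; python3 - <<'E'
from h import *
c=bot.read_camera("wrist");cv2.imwrite("pics/w23.png",c["frame"][:,:,::-1])
go([*(np.array([.7153,-.119])+U*.042),.066],U)
E
```

```text
time_s: 27.1
tcp_pos: [0.6882, -0.1552, 0.1861]
eef_rot: [0.2, -0.66, 0.207, 0.694]
ft_force: [-0.4, -0.0, -0.5]
gripper_width: 0.0398
turn 0.1
turn -179.9
after turn mm [120.6  -5.4  -7.4]
now mm [120.6  -5.4  -7.4] tcp [ 0.6886 -0.155   0.1869] x-axis [-0.047  0.005 -0.999] y [-0.55  -0.835  0.022] F [ 0.  -0.1  0.1] t 27.15 j [ 0.    0.57  0.23 -0.01 -1.27  0.98] w 0.0401
```

View pics/w23.png

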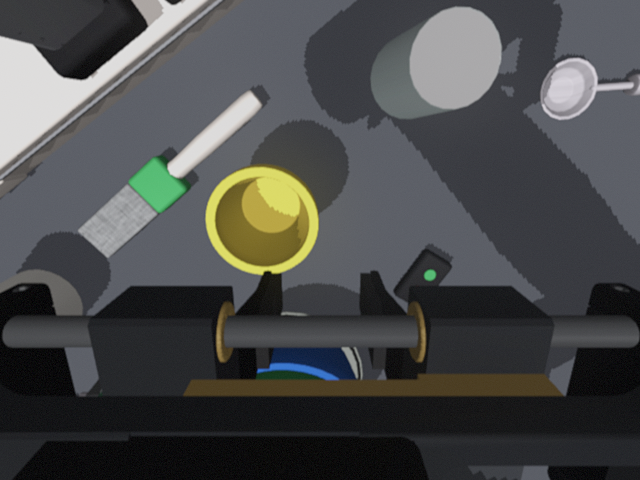

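```bash
python3 -m jog '[[20,-5,-7,0,36],[20,0,0,0,36],[20,0,0,0,36],[20,0,0,0,36],[6,0,0,0,36],[0,0,0,0,36]]'; python3 - <<'E'
from h import *
c=bot.read_camera("wrist");cv2.imwrite("pics/w24.png",c["frame"][:,:,::-1])
go([*(np.array([.7153,-.119])+U*.042),.066],U)
E
```

```text
time_s: 27.9
tcp_pos: [0.6958, -0.1465, 0.097]
eef_rot: [0.198, -0.663, 0.203, 0.693]
ft_force: [-0.4, -0.5, 0.6]
gripper_width: 0.036
turn 0.7
turn -179.3
after turn mm [31.4  7.8 -2.1]
now mm [31.4  7.8 -2. ] tcp [ 0.696  -0.1465  0.0973] x-axis [-0.042  0.006 -0.999] y [-0.543 -0.84   0.018] F [-0.2  0.3 -0.2] t 27.95 j [ 0.02  0.65  0.13 -0.01 -1.1   0.98] w 0.036
```

View pics/w24.png

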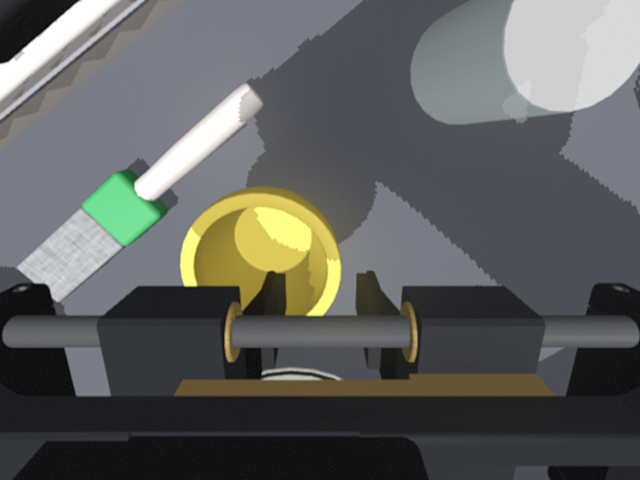

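```bash
python3 -m jog '[[10,7,-2,0.7,36],[10,0,0,0,36],[10,0,0,0,36],[1,0,0,0,36],[0,0,0,0,36]]'; python3 - <<'E'
from h import *
go([*(np.array([.7153,-.119])+U*.042),.066],U)
E
```

```text
time_s: 28.58
tcp_pos: [0.6932, -0.1541, 0.0659]
eef_rot: [0.203, -0.663, 0.207, 0.69]
ft_force: [0.1, -0.7, 1.0]
gripper_width: 0.0359
turn -0.1
turn 179.9
after turn mm [-0.1  0.5  1. ]
now mm [-0.1  0.5  1. ] tcp [ 0.6932 -0.1541  0.0659] x-axis [-0.039  0.005 -0.999] y [-0.554 -0.832  0.017] F [ 0.1 -0.7  1. ] t 28.57 j [ 0.01  0.67  0.09 -0.01 -1.03  0.98] w 0.0359
```

```bash
python3 -m jog '[[0,0,0,0,0],[0,0,0,0,0],[0,0,0,0,0],[0,0,0,0,0],[0,0,0,0,0],[-20,0,0,0,0],[-60,0,0,0,0],[-60,0,0,0,0],[0,0,0,0,0]]'; python3 - <<'E'
from h import *
c=bot.read_camera("wrist");cv2.imwrite("pics/w25.png",c["frame"][:,:,::-1])
go([*(np.array([.5265,-.006])+U*.042),.20],U)
E
```

```text
time_s: 29.7
tcp_pos: [0.6984, -0.1548, 0.2084]
eef_rot: [0.202, -0.662, 0.207, 0.691]
ft_force: [-0.8, 0.3, -0.3]
gripper_width: 0.0079
turn -0.1
turn 179.9
after turn mm [ 14.9  12.2 223.2]
now mm [ 14.9  12.8 223.2] tcp [ 0.6965 -0.1543  0.2046] x-axis [-0.049  0.007 -0.999] y [-0.555 -0.832  0.021] F [-0.3  0.1 -1.9] t 29.75 j [ 0.    0.58  0.28 -0.01 -1.32  0.98] w 0.0085
```

View pics/w25.png

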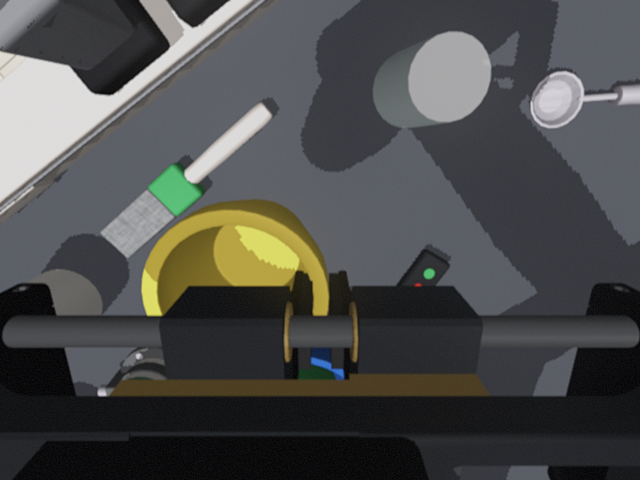

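```bash
python3 -m jog '[[0,0,20,0,0],[0,2,35,0,0],[0,2,45,0,0],[0,2,45,0,0],[0,2,35,0,0],[0,2,24,0,0],[0,1,12,0,0],[0,0,0,0,0],[0,0,0,0,0]]'; python3 - <<'E'
from h import *
c=bot.read_camera("wrist");cv2.imwrite("pics/w26.png",c["frame"][:,:,::-1])
go([*(np.array([.5265,-.006])+U*.042),.12],U)
E
```

```text
time_s: 30.88
tcp_pos: [0.4967, -0.0403, 0.1996]
eef_rot: [0.201, -0.648, 0.211, 0.704]
ft_force: [-0.1, 0.9, -0.1]
gripper_width: 0.0078
turn -0.4
turn 179.6
after turn mm [ 78.8  -6.  -11.5]
now mm [ 78.8  -6.1 -11.5] tcp [ 0.4967 -0.0403  0.1996] x-axis [-0.08   0.009 -0.997] y [-0.556 -0.83   0.037] F [ 0.4 -0.1 -0.4] t 30.93 j [ 0.23  0.23 -0.27 -0.03 -1.15  0.76] w 0.0082
```

View pics/w26.png

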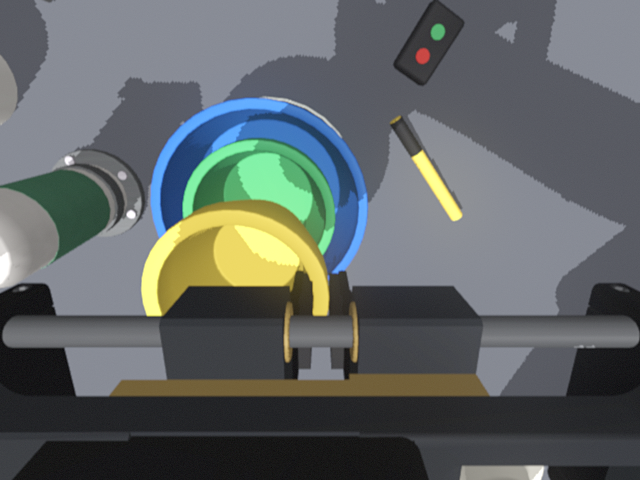

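```bash
python3 -m jog '[[8,-3,-6,0,0],[8,-3,-6,-0.4,0],[8,0,0,0,0],[8,0,0,0,0],[8,0,0,0,0],[8,0,0,0,0],[8,0,0,0,0],[0,0,0,0,0]]'; python3 - <<'E'
from h import *
c=bot.read_camera("wrist");cv2.imwrite("pics/w27.png",c["frame"][:,:,::-1])
go([*(np.array([.528,-.006])+U*.042),.12],U)
E
```

```text
time_s: 31.92
tcp_pos: [0.5066, -0.0424, 0.1369]
eef_rot: [0.199, -0.648, 0.21, 0.705]
ft_force: [0.1, -0.0, -0.5]
gripper_width: 0.008
turn -0.1
turn 179.9
after turn mm [17.5 -0.6  1.4]
now mm [17.5 -0.6  1.4] tcp [ 0.507  -0.0424  0.1374] x-axis [-0.082  0.009 -0.997] y [-0.551 -0.833  0.038] F [ 0.2  0.2 -0.9] t 31.98 j [ 0.22  0.31 -0.33 -0.03 -1.01  0.78] w 0.008
```

View pics/w27.png

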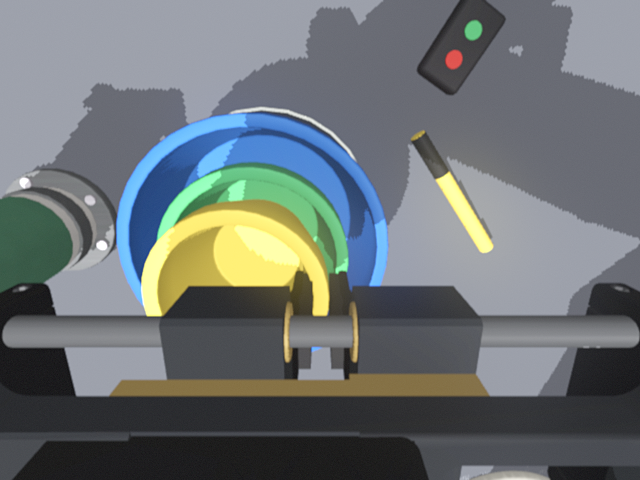

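```bash
python3 -m jog '[[8,0,1,0,0],[8,0,0,0,0],[8,0,0,0,0],[6,0,0,0,0],[0,0,0,0,0]]'; python3 - <<'E'
from h import *
c=bot.read_camera("wrist");cv2.imwrite("pics/w28.png",c["frame"][:,:,::-1])
go([*(np.array([.528,-.006])+U*.042),.098],U)
E
```

```text
time_s: 32.6
tcp_pos: [0.5038, -0.0415, 0.1058]
eef_rot: [0.199, -0.648, 0.209, 0.705]
ft_force: [-0.1, -0.8, -0.3]
gripper_width: 0.0079
turn -0.1
turn 179.9
after turn mm [ 8.  -1.1 -0.9]
now mm [ 8.  -1.1 -0.9] tcp [ 0.5041 -0.0414  0.1061] x-axis [-0.08   0.009 -0.997] y [-0.551 -0.833  0.037] F [-0.7 -0.5 -0.5] t 32.65 j [ 0.22  0.34 -0.37 -0.03 -0.93  0.78] w 0.0081
```

View pics/w28.png

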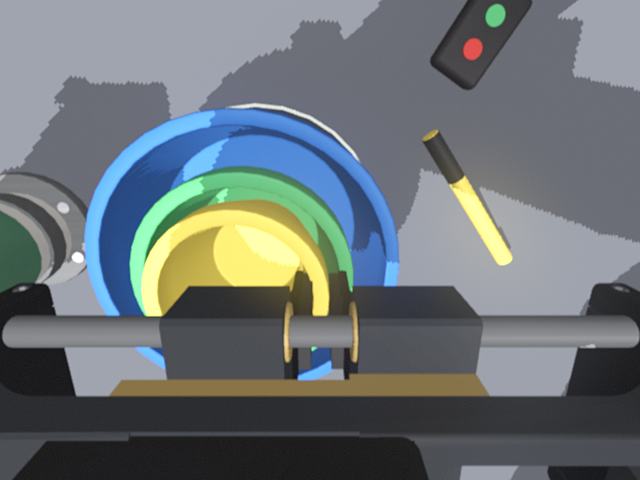

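```bash
python3 -m jog '[[4,0,-1,0,0],[3,0,0,0,0]]'; python3 -m jog '[[2,0,0,0,0],[0,0,0,0,0]]'
```

```text
time_s: 32.9
tcp_pos: [0.5047, -0.0421, 0.0994]
eef_rot: [0.199, -0.649, 0.209, 0.704]
ft_force: [-3.5, -0.8, 3.9]
gripper_width: 0.0083
time_s: 33.15
tcp_pos: [0.5041, -0.0428, 0.0989]
eef_rot: [0.198, -0.649, 0.209, 0.704]
ft_force: [0.2, 0.9, 0.2]
gripper_width: 0.0078
```

```bash
python3 -m jog '[[2,0,0,0,0],[1,0,0,0,0]]'; python3 -m jog '[[0,0,0,0,16],[0,0,0,0,20],[0,0,0,0,20],[-20,0,0,0,20],[-60,0,0,0,20],[-60,0,0,0,0],[-15,0,0,0,0],[0,0,0,0,0]]'; python3 - <<'E'
from h import *
c=bot.read_camera("scene");x,g,q=find(c,4,z0=.031,roi=(270,180,390,290));print(x,q)
cv2.imwrite("pics/s29.png",cv2.resize(c["frame"][170:310,250:460,::-1],None,fx=3.5,fy=3.5))
go([*(PAD+U*.012),.23],U)
E
```

```text
time_s: 33.4
tcp_pos: [0.5035, -0.0434, 0.0982]
eef_rot: [0.197, -0.649, 0.209, 0.705]
ft_force: [-1.9, 0.0, 7.1]
gripper_width: 0.0076
time_s: 34.4
tcp_pos: [0.5164, -0.0441, 0.2551]
eef_rot: [0.197, -0.648, 0.21, 0.705]
ft_force: [-0.5, 0.1, -0.4]
gripper_width: 0.002
[ 0.50834527 -0.00845099] 0.7161558430815566
turn 0.0
turn -180.0
after turn mm [  17.5 -187.    11. ]
now mm [  17.5 -187.1   10.9] tcp [ 0.5161 -0.0442  0.2545] x-axis [-0.084  0.005 -0.996] y [-0.55  -0.834  0.042] F [-0.4  0.3 -0.1] t 34.45 j [ 0.21  0.23 -0.13 -0.02 -1.29  0.78] w 0.0014
```

View pics/s29.png

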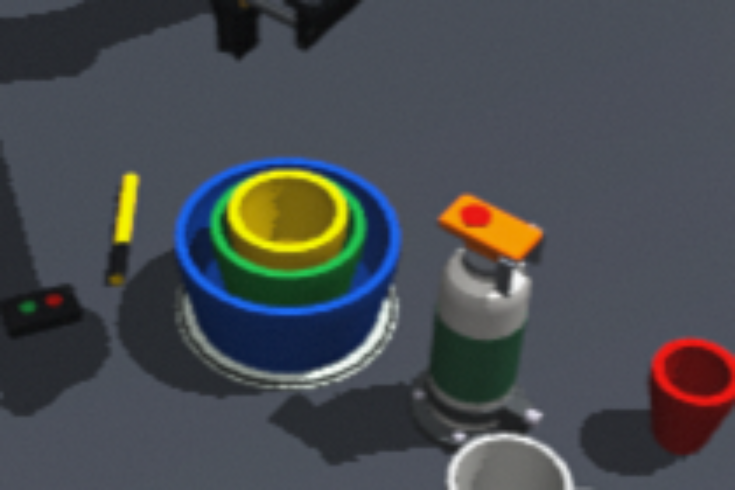

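```bash
python3 -m jog '[[0,-42,3,0,0],[0,-50,3,0,0],[0,-50,3,0,0],[0,-33,2,0,0],[0,-10,1,0,0],[0,0,0,0,0]]'; python3 - <<'E'
from h import *
for n,R in(("top",(250,215,380,345)),("scene",(290,190,380,290))):
    c=bot.read_camera(n);im=cv2.resize(c["frame"][R[1]:R[3],R[0]:R[2],::-1],None,fx=5,fy=5,interpolation=cv2.INTER_CUBIC).copy()
    for xy,i,z in(((.527,-.006),1,.003),((.5265,-.006),3,.017),((.527,-.006),4,.031)):
        P=C*B[i][0]+[xy[0],xy[1],z+B[i][2]]
        cv2.polylines(im,[((proj(c,P)-R[:2]+.5)*5).astype(np.int32)],True,(255,0,255),1)
    cv2.imwrite(f"pics/o30{n}.png",im)
go([*(PAD+U*.010),.20])
E
```

```text
time_s: 35.2
tcp_pos: [0.6057, 0.1197, 0.2355]
eef_rot: [0.194, -0.641, 0.215, 0.711]
ft_force: [-0.4, -0.9, -0.2]
gripper_width: 0.0005
now mm [35.6 -4.9 -5.9] tcp [0.6055 0.1189 0.2362] x-axis [-0.102  0.    -0.995] y [-0.552 -0.832  0.056] F [ 0.3 -0.3  0.2] t 35.3 j [ 0.43  0.42  0.1  -0.04 -1.35  0.56] w 0.0004
```

View pics/o30top.png

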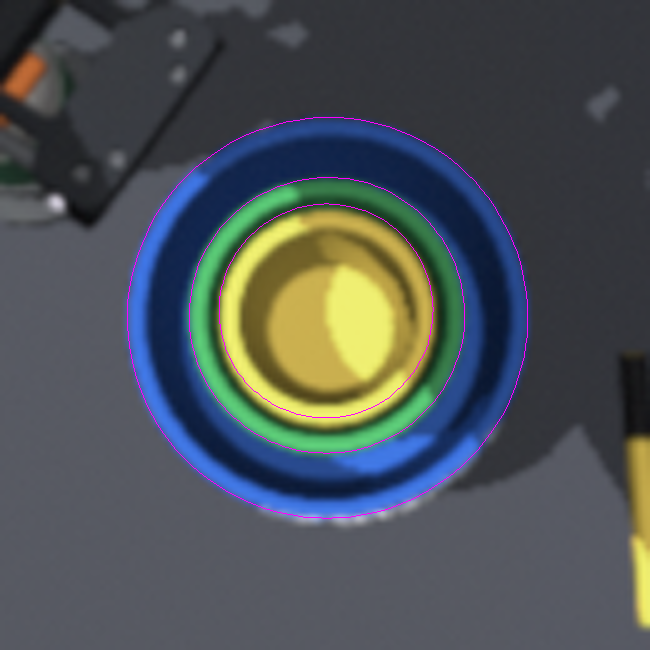

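View pics/o30scene.png

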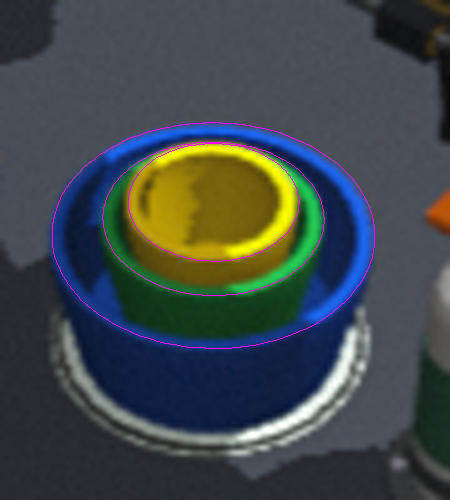

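```bash
python3 -m jog '[[8,-2,-5,0,0],[8,-2,0,0,0],[8,0,0,0,0],[4,0,0,0,0],[4,0,0,0,0],[4,0,0,0,0],[4,0,0,0,0],[4,0,0,0,0],[4,0,0,0,0],[4,0,0,0,0],[4,0,0,0,0],[4,0,0,0,0]]'; python3 - <<'E'
from h import *
c=bot.read_camera("scene");cv2.imwrite("pics/s31.png",cv2.resize(c["frame"][170:310,320:460,::-1],None,fx=4,fy=4))
go([*(PAD+U*.010),.187])
E
```

```text
time_s: 36.8
tcp_pos: [0.6078, 0.1165, 0.187]
eef_rot: [0.195, -0.647, 0.213, 0.706]
ft_force: [-5.8, -1.1, 16.4]
gripper_width: 0.0006
now mm [-0.2 -3.6  0.3] tcp [0.6077 0.1165 0.187 ] x-axis [-0.088 -0.001 -0.996] y [-0.551 -0.833  0.049] F [-5.1 -0.3 16.1] t 36.85 j [ 0.43  0.44  0.02 -0.04 -1.23  0.57] w 0.0002
```

View pics/s31.png

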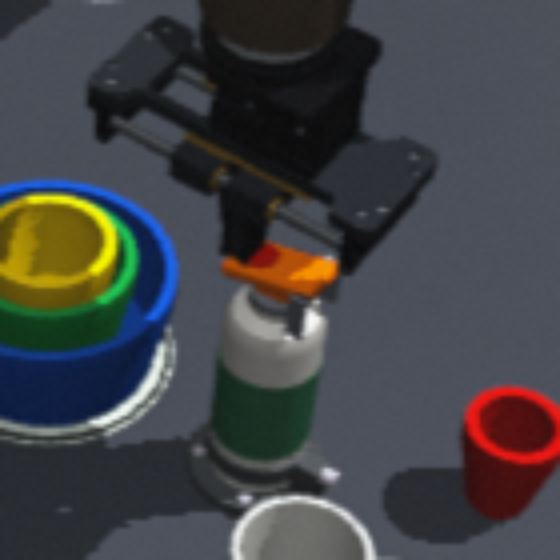

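Fully down (hard stop, 16 N). Keep pressing a while, which also levels the tool.

```bash
python3 -m jog '[[4,0,0,0,0],[4,0,0,0,0],[4,0,0,0,0],[4,0,0,0,0],[4,0,0,0,0],[4,0,0,0,0],[4,0,0,0,0],[4,0,0,0,0],[4,0,0,0,0],[4,0,0,0,0],[4,0,0,0,0],[4,0,0,0,0]]';python3 -m jog '[[4,0,0,0,0],[4,0,0,0,0],[4,0,0,0,0],[4,0,0,0,0],[4,0,0,0,0],[4,0,0,0,0],[4,0,0,0,0],[4,0,0,0,0],[4,0,0,0,0],[4,0,0,0,0],[-30,0,0,0,0],[-30,0,0,0,0]]'; python3 - <<'E'
from h import *
c=bot.read_camera("scene");x,g,q=find(c,5,roi=(425,255,490,310));print(x,q)
cv2.imwrite("pics/s32.png",cv2.resize(c["frame"][170:350,250:520,::-1],None,fx=2.9,fy=2.9))
x=np.array([.6343,.2995])
go([*(x-V*.028),.25],V)
E
```

```text
time_s: 38.35
tcp_pos: [0.6079, 0.1163, 0.1867]
eef_rot: [0.193, -0.662, 0.204, 0.695]
ft_force: [-5.7, -0.0, 16.5]
gripper_width: 0.0005
time_s: 39.85
tcp_pos: [0.6078, 0.1167, 0.2453]
eef_rot: [0.192, -0.672, 0.197, 0.687]
ft_force: [0.0, -0.8, -0.1]
gripper_width: 0.0006
[0.63456392 0.29811482] 0.8976255639678187
turn -88.4
turn 91.6
after turn mm [-1.000e-01 -1.086e+02 -1.656e+02]
now mm [-1.000e-01 -1.686e+02  1.038e+02] tcp [0.6099 0.117  0.2499] x-axis [-0.015  0.    -1.   ] y [-0.529 -0.848  0.008] F [1.2 0.2 4.3] t 39.9 j [ 0.45  0.37  0.06 -0.01 -1.27  0.57] w 0.0001
```

View pics/s32.png

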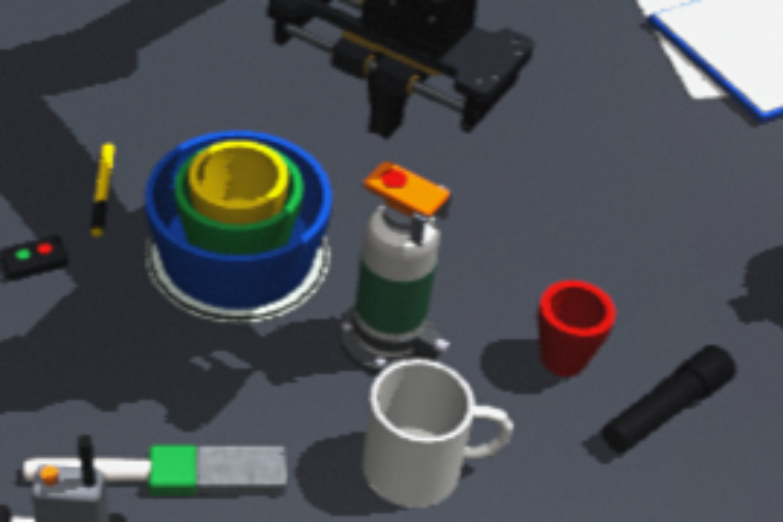

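```bash
python3 -m jog '[[0,0,0,-9.8,36],[0,0,0,-9.8,36],[0,0,0,-9.8,36],[0,0,0,-9.8,36],[0,0,0,-9.8,36],[0,0,0,-9.8,36],[0,0,0,-9.8,36],[0,0,0,-9.8,36],[0,0,0,-9.8,36],[0,0,0,0,36]]'; python3 - <<'E'
from h import *
x=np.array([.6343,.2995])
go([*(x-V*.028),.18],V)
E
```

```text
time_s: 41.15
tcp_pos: [0.6074, 0.1197, 0.2387]
eef_rot: [-0.342, -0.609, -0.354, 0.622]
ft_force: [0.9, -0.8, -0.5]
gripper_width: 0.036
turn 2.6
turn -177.4
after turn mm [  59.6 -103.7 -165.3]
now mm [  59.6  -96.1 -169.8] tcp [0.6074 0.1197 0.2387] x-axis [-0.025  0.005 -1.   ] y [ 0.857 -0.515 -0.024] F [ 0.9 -0.8 -0.5] t 41.15 j [ 0.45  0.38  0.04 -0.02 -1.26  2.16] w 0.036
```

```bash
python3 -m jog '[[0,0,0,2.6,30],[0,-20,-32,0,30],[0,-25,-40,0,30],[5,-25,-40,0,30],[10,-21,-33,0,30],[10,-10,-16,0,30],[8,0,0,0,30],[0,0,0,0,30]]'; python3 - <<'E'
from h import *
c=bot.read_camera("wrist");cv2.imwrite("pics/w33.png",c["frame"][:,:,::-1])
c=bot.read_camera("scene");x,g,q=find(c,5,roi=(425,255,490,310));print(x,q)
x=np.array([.6343,.2995])
go([*(x-V*.028),.064],V)
E
```

```text
time_s: 42.15
tcp_pos: [0.6129, 0.3137, 0.1999]
eef_rot: [-0.319, -0.619, -0.332, 0.636]
ft_force: [-0.0, -0.1, 0.7]
gripper_width: 0.0298
[0.63438406 0.29822439] 0.894178251568935
turn -1.6
turn 178.4
after turn mm [137.2   0.8  -1.2]
now mm [137.2   0.8  -1.2] tcp [0.6136 0.3137 0.2012] x-axis [-0.028  0.006 -1.   ] y [ 0.817 -0.576 -0.027] F [-0.1 -0.1  0.2] t 42.25 j [ 0.7   0.52  0.18 -0.02 -1.25  1.84] w 0.0297
```

View pics/w33.png

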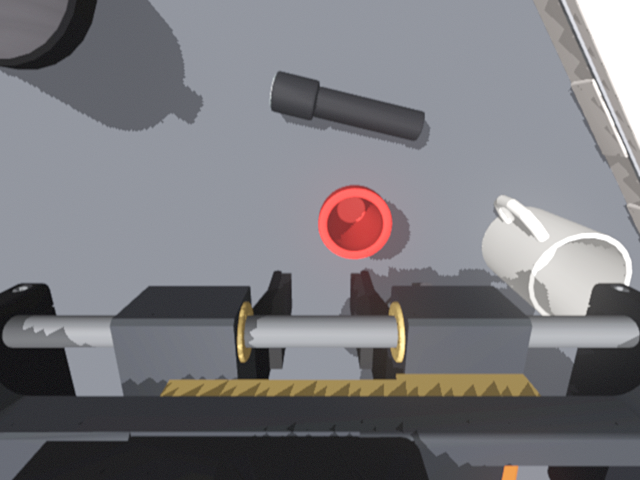

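```bash
python3 -m jog '[[20,0,-1,0,30],[25,0,0,-1.5,30],[25,0,0,0,30],[25,0,0,0,30],[6,0,0,0,30],[0,0,0,0,30]]'; python3 - <<'E'
from h import *
c=bot.read_camera("wrist");cv2.imwrite("pics/w34.png",c["frame"][:,:,::-1])
x=np.array([.6343,.2990])
go([*(x-V*.028),.064],V)
E
```

```text
time_s: 43.0
tcp_pos: [0.6161, 0.3102, 0.1054]
eef_rot: [-0.325, -0.621, -0.338, 0.628]
ft_force: [-0.4, 0.2, 1.4]
gripper_width: 0.0299
turn -0.5
turn 179.5
after turn mm [41.8 -5.7 -0.5]
now mm [41.8 -5.7 -0.5] tcp [0.6162 0.3103 0.1057] x-axis [-0.017  0.013 -1.   ] y [ 0.828 -0.561 -0.021] F [-0.5 -0.2  0.8] t 43.05 j [ 0.69  0.59  0.05 -0.02 -1.04  1.87] w 0.0302
```

View pics/w34.png

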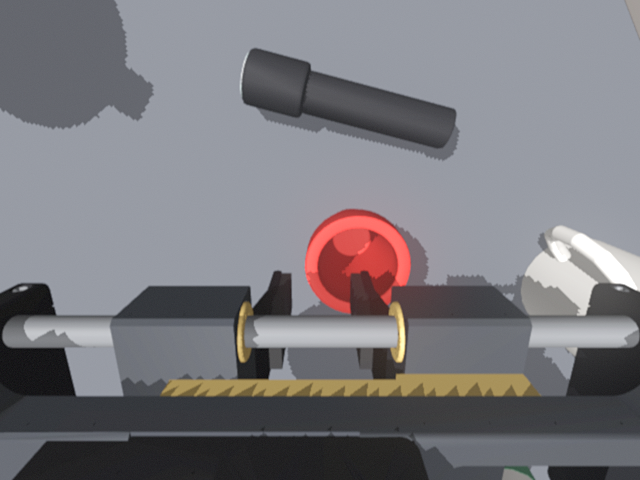

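```bash
python3 -m jog '[[10,-5,-0.5,-0.5,30],[10,0,0,0,30],[10,0,0,0,30],[0,0,0,0,30]]'; python3 - <<'E'
from h import *
c=bot.read_camera("wrist");cv2.imwrite("pics/w35.png",c["frame"][:,:,::-1])
x=np.array([.6343,.2990])
go([*(x-V*.028),.064],V)
E
```

```text
time_s: 43.55
tcp_pos: [0.6122, 0.3149, 0.076]
eef_rot: [-0.327, -0.621, -0.341, 0.625]
ft_force: [1.0, -0.1, -0.1]
gripper_width: 0.03
turn 0.0
turn -180.0
after turn mm [12.6 -0.8  1.5]
now mm [12.6 -0.8  1.5] tcp [0.6126 0.3151 0.0766] x-axis [-0.013  0.015 -1.   ] y [ 0.833 -0.553 -0.02 ] F [-0.9 -0.6 -0.1] t 43.6 j [ 0.7   0.61  0.02 -0.02 -0.98  1.87] w 0.03
```

View pics/w35.png

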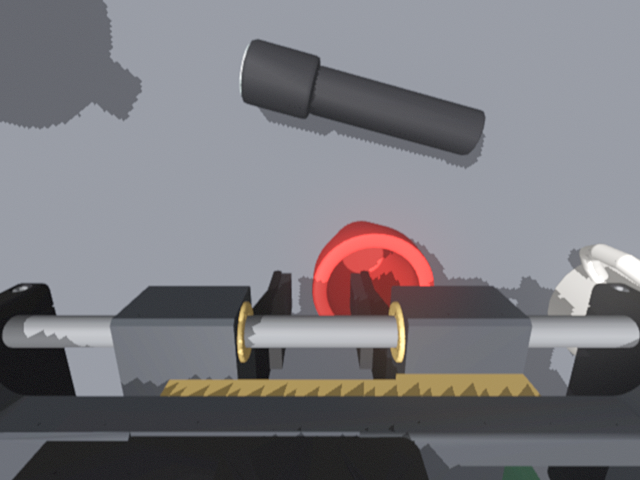

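```bash
python3 -m jog '[[6,-1,1,0,30],[6,0,0,0,30],[0,0,0,0,0],[0,0,0,0,0],[0,0,0,0,0],[0,0,0,0,0],[0,0,0,0,0]]'; python3 - <<'E'
from h import *
x=np.array([.6343,.2990])
go([*(x-V*.028),.064],V)
E
```

```text
time_s: 44.48
tcp_pos: [0.6116, 0.3152, 0.0645]
eef_rot: [-0.327, -0.622, -0.341, 0.624]
ft_force: [0.6, -1.2, -0.6]
gripper_width: 0.0086
turn 0.0
turn -180.0
after turn mm [ 0.5 -0.1  0.9]
now mm [ 0.5 -0.1  0.9] tcp [0.6116 0.3152 0.0645] x-axis [-0.012  0.016 -1.   ] y [ 0.833 -0.553 -0.019] F [ 0.6 -1.2 -0.6] t 44.48 j [ 0.7   0.62  0.   -0.02 -0.95  1.87] w 0.0086
```

```bash
python3 -m jog '[[-20,0,0,0,0],[-55,0,0,0,0],[-55,0,0,0,0],[-30,0,0,0,0],[0,-15,28,0,0],[0,-25,50,0,0],[0,-25,50,0,0],[0,-20,38,0,0],[0,-10,17,0,0],[0,0,0,0,0]]'; python3 - <<'E'
from h import *
c=bot.read_camera("wrist");cv2.imwrite("pics/w36.png",c["frame"][:,:,::-1])
x=np.array([.527,-.006])
go([*(x-V*.028),.22],V)
E
```

```text
time_s: 45.72
tcp_pos: [0.4269, 0.2088, 0.2293]
eef_rot: [-0.327, -0.622, -0.342, 0.624]
ft_force: [0.4, 0.6, -0.8]
gripper_width: 0.0087
turn -0.0
turn 180.0
after turn mm [  4.9 174.  124.4]
now mm [  4.9 174.  124.4] tcp [0.4277 0.2093 0.2293] x-axis [-0.013  0.017 -1.   ] y [ 0.833 -0.553 -0.02 ] F [-0.2  0.1 -1. ] t 45.77 j [ 0.78  0.13 -0.32 -0.02 -1.12  1.78] w 0.0084
```

View pics/w36.png

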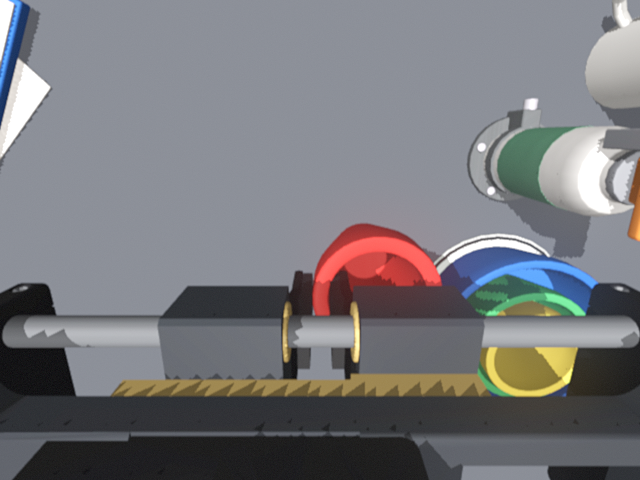

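```bash
python3 -m jog '[[0,20,14,0,0],[0,35,25,0,0],[0,45,32,0,0],[0,40,29,0,0],[0,22,16,0,0],[0,11,8,0,0],[0,0,0,0,0],[0,0,0,0,0]]'; python3 - <<'E'
from h import *
x=np.array([.527,-.006])
go([*(x-V*.028),.15],V)
E
```

```text
time_s: 46.78
tcp_pos: [0.5132, 0.0083, 0.2234]
eef_rot: [-0.328, -0.622, -0.342, 0.623]
ft_force: [0.0, -0.1, -1.4]
gripper_width: 0.0083
turn 0.1
turn -179.9
after turn mm [73.5 -7.2  4.9]
now mm [73.5 -7.2  4.8] tcp [0.5132 0.0083 0.2234] x-axis [-0.011  0.018 -1.   ] y [ 0.834 -0.551 -0.019] F [ 0.  -0.1 -1.4] t 46.77 j [ 0.32  0.2  -0.24 -0.02 -1.13  2.25] w 0.0083
```

```bash
python3 -m jog '[[15,-7,5,0,0],[15,0,0,0,0],[12,0,0,0,0],[0,0,0,0,0]]'; python3 - <<'E'
from h import *
c=bot.read_camera("wrist");cv2.imwrite("pics/w37.png",c["frame"][:,:,::-1])
c=bot.read_camera("scene");cv2.imwrite("pics/s37.png",cv2.resize(c["frame"][150:290,260:420,::-1],None,fx=4,fy=4))
x=np.array([.527,-.006])
go([*(x-V*.028),.11],V)
E
```

```text
time_s: 47.28
tcp_pos: [0.5039, 0.0126, 0.1812]
eef_rot: [0.33, 0.622, 0.344, -0.621]
ft_force: [0.5, 0.4, -0.4]
gripper_width: 0.0086
turn 0.5
turn -179.5
after turn mm [72.2  1.9  4.1]
now mm [72.2  1.8  4.1] tcp [0.5048 0.0125 0.1823] x-axis [-0.006  0.019 -1.   ] y [ 0.837 -0.546 -0.016] F [ 0.2 -0.6 -0.6] t 47.38 j [ 0.33  0.22 -0.33 -0.02 -1.02  2.24] w 0.0082
```

View pics/w37.png

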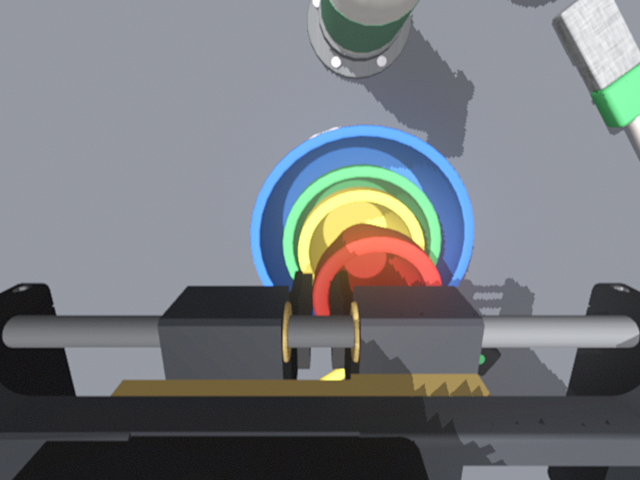

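View pics/s37.png

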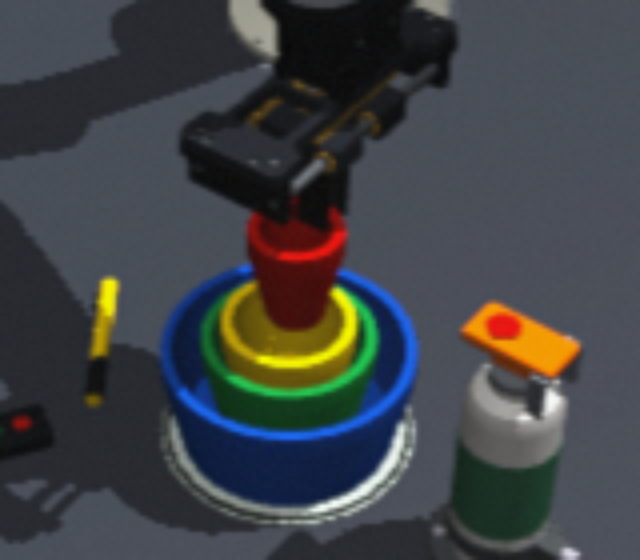

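```bash
python3 -m jog '[[12,2,4,0,0],[14,0,0,0,0],[12,0,0,0,0],[0,0,0,0,0]]'; python3 - <<'E'
from h import *
c=bot.read_camera("wrist");cv2.imwrite("pics/w38.png",c["frame"][:,:,::-1])
x=np.array([.527,-.006])
go([*(x-V*.028),.11],V)
E
```

```text
time_s: 47.88
tcp_pos: [0.5042, 0.0085, 0.1419]
eef_rot: [0.33, 0.623, 0.344, -0.62]
ft_force: [-0.8, -0.0, -1.1]
gripper_width: 0.0086
turn 0.5
turn -179.5
after turn mm [32.5 -0.9  0.3]
now mm [32.5 -0.9  0.3] tcp [0.5047 0.0086 0.1425] x-axis [-0.005  0.019 -1.   ] y [ 0.837 -0.546 -0.014] F [ 0.4 -0.1 -0.2] t 47.92 j [ 0.33  0.26 -0.39 -0.02 -0.92  2.25] w 0.0086
```

View pics/w38.png

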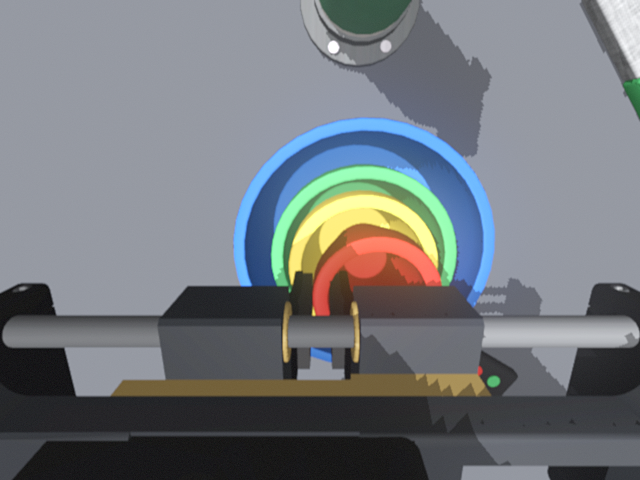

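```bash
python3 -m jog '[[10,-1,0,0,0],[10,0,0,0,0],[8,0,0,0,0],[0,0,0,0,0]]'; python3 -m jog '[[3,0,0,0,0],[2,0,0,0,0]]'; python3 - <<'E'
from h import *
x=np.array([.527,-.006])
go([*(x-V*.028),.11],V)
E
```

```text
time_s: 48.42
tcp_pos: [0.5041, 0.0099, 0.1129]
eef_rot: [0.33, 0.624, 0.343, -0.62]
ft_force: [-0.7, 0.0, -1.5]
gripper_width: 0.0085
time_s: 48.68
tcp_pos: [0.5047, 0.0102, 0.1092]
eef_rot: [0.331, 0.624, 0.343, -0.619]
ft_force: [-5.9, 1.3, 13.9]
gripper_width: 0.0088
turn 0.5
turn -179.5
after turn mm [-0.8 -0.5  1.1]
now mm [-0.8 -0.5  1.1] tcp [0.5047 0.0102 0.1092] x-axis [-0.002  0.019 -1.   ] y [ 0.838 -0.546 -0.013] F [-5.9  1.3 13.9] t 48.67 j [ 0.33  0.3  -0.43 -0.03 -0.84  2.25] w 0.0088
```

Seated at the predicted height. Release and rise.

```bash
python3 -m jog '[[0,0,0,0,8],[0,0,0,0,14],[0,0,0,0,18],[0,0,0,0,18],[-20,0,0,0,18],[-55,0,0,0,18],[-50,0,0,0,0],[0,0,0,0,0]]'; python3 - <<'E'
from h import *
c=bot.read_camera("wrist");cv2.imwrite("pics/w39.png",c["frame"][:,:,::-1])
c=bot.read_camera("scene");cv2.imwrite("pics/s39.png",cv2.resize(c["frame"][150:290,260:420,::-1],None,fx=4,fy=4))
go([*(PAD+U*.004),.225],V)
E
```

```text
time_s: 49.68
tcp_pos: [0.5054, 0.0075, 0.2377]
eef_rot: [0.331, 0.624, 0.343, -0.619]
ft_force: [0.1, 0.8, -1.1]
gripper_width: 0.0054
turn 0.5
turn -179.5
after turn mm [   9.4   26.8 -158.6]
now mm [   9.4   28.1 -158.4] tcp [0.5028 0.0072 0.2336] x-axis [-0.011  0.018 -1.   ] y [ 0.837 -0.546 -0.019] F [-0.1  0.5 -1. ] t 49.77 j [ 0.32  0.17 -0.25 -0.02 -1.15  2.25] w 0.002
```

View pics/s39.png

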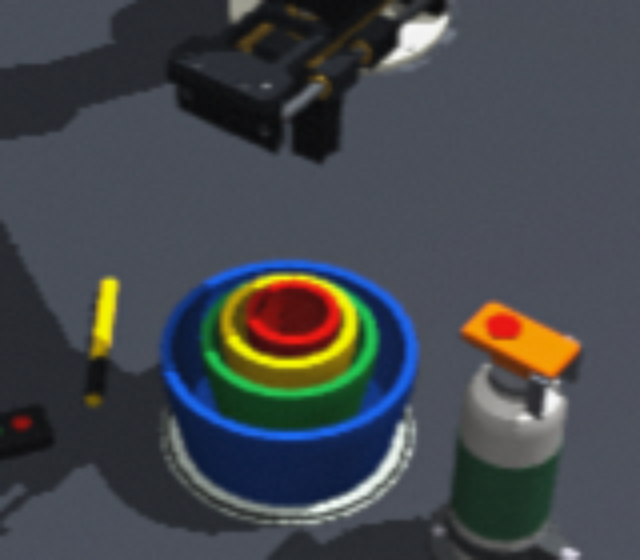

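```bash
python3 -m jog '[[0,5,-30,0.5,0],[0,7,-45,0,0],[0,7,-45,0,0],[0,5,-28,0,0],[0,3,-10,0,0],[0,0,0,0,0]]'; python3 - <<'E'
from h import *
for n,R in(("top",(250,215,380,345)),("scene",(290,190,380,290))):
    c=bot.read_camera(n);im=cv2.resize(c["frame"][R[1]:R[3],R[0]:R[2],::-1],None,fx=5,fy=5,interpolation=cv2.INTER_CUBIC).copy()
    for xy,i,z in(((.527,-.006),1,.003),((.5265,-.006),3,.017),((.527,-.006),4,.031),((.527,-.006),5,.045)):
        P=C*B[i][0]+[xy[0],xy[1],z+B[i][2]]
        cv2.polylines(im,[((proj(c,P)-R[:2]+.5)*5).astype(np.int32)],True,(255,0,255),1)
    cv2.imwrite(f"pics/o40{n}.png",im)
go([*(PAD+U*.004),.20],V)
E
```

```text
time_s: 50.52
tcp_pos: [0.6099, 0.125, 0.2216]
eef_rot: [-0.324, -0.615, -0.342, 0.632]
ft_force: [-0.4, 0.1, 0.1]
gripper_width: 0.0002
turn -0.2
turn 179.8
after turn mm [22.2  3.4 -2.2]
now mm [22.2  3.3 -2.2] tcp [0.6095 0.1244 0.2223] x-axis [-0.031  0.011 -0.999] y [ 0.83  -0.556 -0.032] F [ 0.3 -0.1 -0.2] t 50.62 j [ 0.45  0.39  0.03 -0.03 -1.23  2.11] w 0.0009
```

View pics/o40top.png

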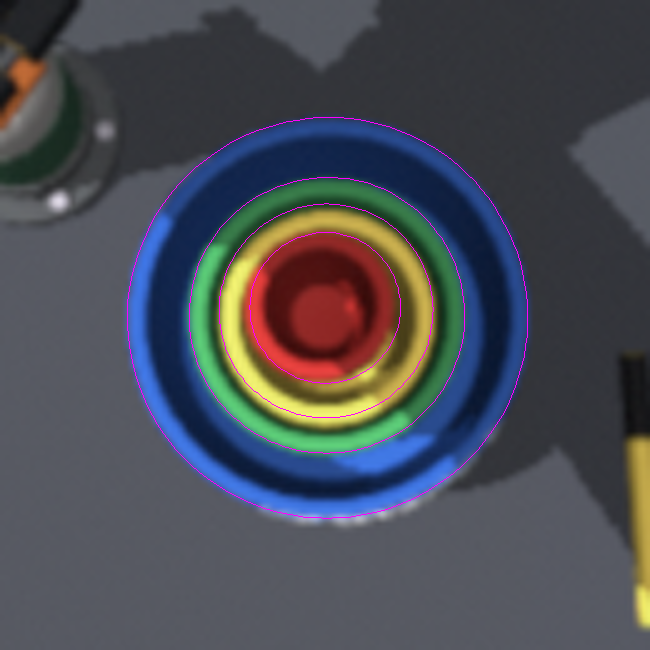

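View pics/o40scene.png

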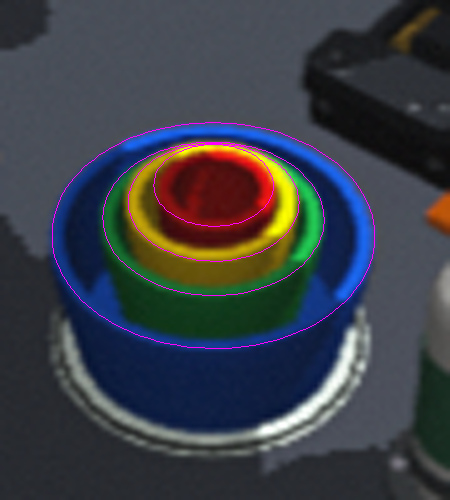

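```bash
python3 -m jog '[[8,3,-2,0,0],[8,0,0,0,0],[8,0,0,0,0],[4,0,0,0,0],[4,0,0,0,0],[4,0,0,0,0],[4,0,0,0,0],[4,0,0,0,0],[4,0,0,0,0]]'; python3 - <<'E'
from h import *
c=bot.read_camera("scene");cv2.imwrite("pics/s41.png",cv2.resize(c["frame"][170:310,320:460,::-1],None,fx=4,fy=4))
go([*(PAD+U*.004),.187])
E
```

```text
time_s: 51.75
tcp_pos: [0.6115, 0.1225, 0.1884]
eef_rot: [-0.328, -0.619, -0.341, 0.628]
ft_force: [-6.6, 0.3, 15.2]
gripper_width: 0.0001
now mm [ 1.4 -0.1 -2.5] tcp [0.6115 0.1225 0.1884] x-axis [-0.019  0.01  -1.   ] y [ 0.833 -0.553 -0.022] F [-6.5  0.5 14.4] t 51.8 j [ 0.45  0.42 -0.03 -0.02 -1.14  2.12] w 0.0006
```

View pics/s41.png

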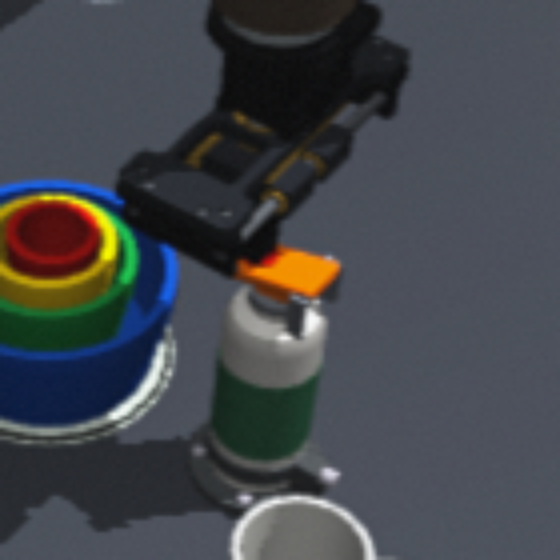

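```bash
python3 -m jog '[[5,0,0,0,0],[5,0,0,0,0],[5,0,0,0,0]]'; python3 -m jog '[[-30,0,0,0,0],[-50,0,0,0,0],[0,-30,30,0,0],[0,-50,30,0,0],[0,-50,30,0,0],[0,-40,0,0,0],[0,0,0,0,0],[0,0,0,0,0]]'; python3 - <<'E'
from h import *
c=bot.read_camera("top");cv2.imwrite("pics/t42.png",c["frame"][:,:,::-1])
for i,z in((1,.003),(3,.017),(4,.031),(5,.045)):
    x,g,q=find(c,i,z0=z,roi=(265,230,370,330));print(i,x.round(4),round(q,3))
c=bot.read_camera("scene");cv2.imwrite("pics/s42.png",c["frame"][:,:,::-1])
cv2.imwrite("pics/s42b.png",cv2.resize(c["frame"][180:300,280:420,::-1],None,fx=5,fy=5,interpolation=cv2.INTER_CUBIC))
go([.5,0,.3])
E
```

```text
time_s: 52.18
tcp_pos: [0.6116, 0.1224, 0.1882]
eef_rot: [-0.331, -0.621, -0.34, 0.623]
ft_force: [-8.6, -0.2, 18.0]
gripper_width: 0.0007
time_s: 53.18
tcp_pos: [0.4168, 0.1409, 0.2723]
eef_rot: [0.33, 0.624, 0.341, -0.621]
ft_force: [-0.2, -0.6, 0.7]
gripper_width: 0.0003
1 [ 0.5277 -0.0061] 1.001
3 [ 0.5264 -0.0058] 0.976
4 [ 0.5236 -0.0066] 1.009
5 [ 0.5278 -0.0035] 0.89
now mm [-30.3 146.2  71.6] tcp [0.4172 0.1407 0.2721] x-axis [-0.003  0.015 -1.   ] y [ 0.835 -0.55  -0.011] F [-0.1  0.2  0.1] t 53.27 j [ 0.69  0.03 -0.32 -0.01 -1.21  1.88] w 0.0004
```

View pics/t42.png

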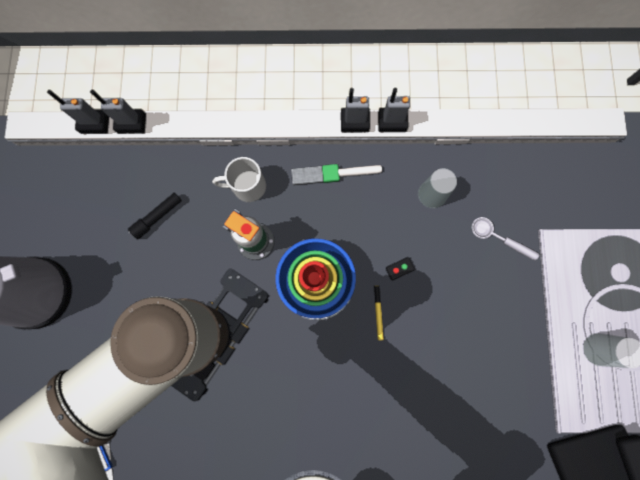

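View pics/s42.png

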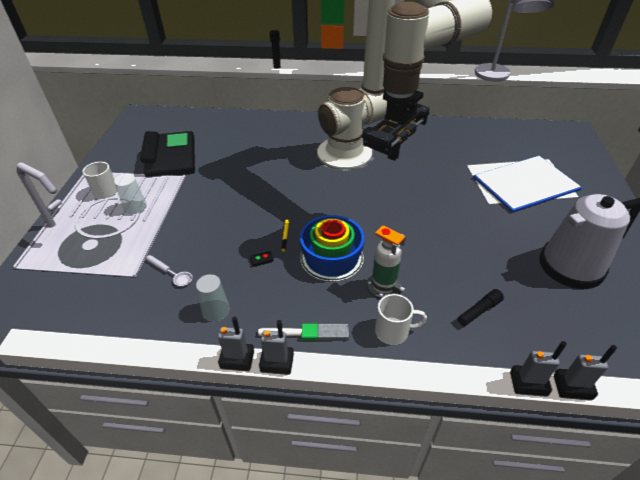

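View pics/s42b.png

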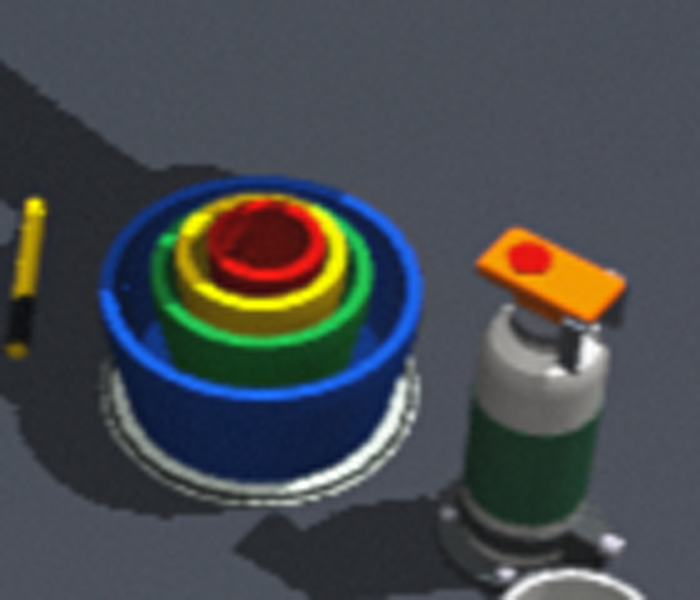

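```bash
python3 - <<'E'
from workcell import bot
print(bot.close_job(), bot.observe()["time_s"])
E
```

```text
the job is handed in; nothing more can be done
the job is handed in; nothing more can be done
```

The nest is finished and the job is handed in, at about 53 s of the 210 s. `close_job` gave no verdict, so this rests on my own checks. The white bowl was not there. I stood blue on the mat and nested green, yellow and red in turn, giving each its own spray before the next went in.

- **Spraying:** each press took the cap to a hard stop, with 15–18 N at the fingertip against about 6.5 N for the spring. After the last press the pictures show the cap back up. I kept the cap down about 2–3 s longer on the green and yellow sprays, because pressing also corrected a tilt that had built up in the tool.
- **Yellow bowl:** it was knocked about 25 mm aside during the run. I measured it again before picking it up.
- **Final position:** in the top view blue is within about 2 mm of the mat's middle. The other bowls are within about 5 mm of blue's centre.
- **Seating:** the green, yellow and red rims matched the outlines I drew for level, seated bowls in both cameras. Red sits about 2–3 mm off centre within its 6 mm of clearance. I judged level by these outlines and did not measure the angle directly.
- **Surroundings:** none of the bystanders looks moved in the last pictures, and the arm is clear of everything.
- **Disagreement:** the scene camera's automatic fits of the nested green and yellow bowls read about 12–20 mm off in x. The bowls there are partly hidden, so I relied on the top view and the outlines.

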